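Set the shaker's belt tension and refit its service cover

TASK

The shaker's belt is slack: with the flat adjuster bar from the tool stand, reach through the slot in the sloped service face and push the star wheel on to the left, click by click, until the gauge pointer stands at the long mark. Put the bar back upright in its place in the stand, then close the face with the loose cover: hook one long edge under the steel lip at the bottom of the slope and swing the plate down until it lies flat in its frame. Leave the other things on the bench where they are.

Things in the scene. Friction and masses are not known exactly. Their poses are not given: they have to be found in the camera images.
- slot (a point): centre of the access slot, level with the sloped service face of the fixed orbital shaker (white and grey, 275 x 220 x 230 mm, a blue vial block clamped on top, which rises from x = +86 mm). Axes: x up the slope, y to the left along the face, z out of the face, 30 degrees from vertical, towards the operator. Slot: 19 mm wide (x), 46 mm long (y), straight walls 12 mm deep, a cavity behind
- wheel_centre (a point): centre of the steel star wheel, 54 mm straight behind the slot (same axes); its axis runs up the slope (x). Eight teeth, tip radius 40 mm, 16 mm wide, about 8 mm thick: their tips pass 14 mm behind the face, the gaps between them are 13 mm deep. At each click one tooth stands behind the slot's middle and the gaps lie 14 mm to its left and right
- star_wheel (a joint): angle of the star wheel (rad): 0 when the pointer stands at the long mark, negative short of it, limits -3.49 and +1.14. One click is 0.785 rad; a sprung roller holds the wheel at each. It grows as the teeth behind the slot move to the left (slot +y). A click takes about 2 to 4 N at a tooth; pushed past half-way, the wheel springs on to the next click by itself
- lip_foot (a point): bottom edge of the cover's frame, at its middle: foot of the stop wall, 43.5 mm down the slope from the slot's centre, on the frame's floor (level with the slot's mouth; same axes). The steel lip over it is 90 mm long (y), 9 mm (underside) to 12.5 mm (top) above the floor and reaches 10 mm up the slope. The frame is 87 mm (x) by 116 mm (y) inside, its side and upper rims are 5 mm high
- pointer_tip (a point): tip of the small dark pointer (10 mm wide) of the gauge; it moves 8 mm to the left (slot +y) for each click of the wheel
- gauge_mark (a point): the long mark of the gauge, on the white strip above the cover's frame; short marks stand 8 mm apart, one per click. Axes as for the slot
- adjuster_grip (a point): centre of the black handle (26 x 16 x 75 mm) of the adjuster bar, which at first stands upright in the tool stand; the total length is 145 mm. z axis: from the blade's tip to the handle's end; x axis: along the broad side; take it across the 16 mm (y axis)
- adjuster_tip (a point): end of the adjuster bar's flat steel blade, 108 mm below the handle's centre; the blade is 12 mm (x) by 6 mm (y) and 70 mm long up to the handle
- stand_mouth (a point): middle of the bar's opening in the top of the aluminium tool stand (fixed; 100 x 60 mm, 78 mm high). The opening is 18 mm (x) by 12 mm (y) and goes through to the bench; the bar stands with its handle's shoulder on the top, so its handle's centre is 38 mm above this point and its tip 70 mm below. The stand also holds a round driver, fixed, 52 mm away in +x, 34 mm high over the stand
- cover_rib (a point): centre of the black grip rib (52 mm along x, 12 mm thick in y, 24 mm high) on the access cover, a loose aluminium plate 84 mm (x) by 110 mm (y) by 4 mm that lies on the bench, rib up; the plate's underside is 16 mm below this point. z axis: out of the plate. Either long (110 mm) edge may go under the lip. Seated, it lies at x about -1.5, y 0, z +16 mm in the slot's frame
- wash_bottle: bystander: squeeze bottle 209 mm tall with a blue cap, origin at its foot
- bench_timer: bystander: white timer 72 x 66 x 21 mm, origin at its underside
- vial_a: bystander: standing vial, 25 mm across, 56 mm tall, origin at its foot
- vial_b: bystander: a second such vial, origin at its foot
- beaker: bystander: plastic beaker 69 mm across, 83 mm tall, origin at its foot
- pipette: bystander: hand pipette lying down, 254 mm long (y), 30 mm wide, origin at its underside
Things that resemble listed ones, but are neither listed nor needed, are in the scene too. Of the things that look like the part that bears adjuster_grip, the smaller one is meant.

How it is judged:
On the way, in this order (a step that is already met when the one before it is completed fails the run):
1. the adjuster bar's blade is in the slot, while the pointer is still short of the mark (z of adjuster_tip in the frame of slot below -0.012 m and distance between adjuster_tip and slot below 0.045 m and value of joint star_wheel below -0.4 rad), for 0.05 s.
2. the wheel has clicked on to the mark (within 0.2 rad) with the blade still near the slot (value of joint star_wheel between -0.2 and 0.2 rad and distance between adjuster_tip and slot below 0.15 m), for 0.1 s.
3. the bar stands in the stand again (horizontal distance between adjuster_grip and stand_mouth below 0.012 m and z of adjuster_tip in the frame of stand_mouth below -0.064 m), for 0.1 s.
4. the cover's lower edge is under the lip while its upper edge is still raised (by 3.7 degrees or more) (z of cover_rib in the frame of slot below 0.036 m and x of cover_rib in the frame of slot below 0.007 m and angle between the z axis of cover_rib and the z axis of slot, either way round above 0.065 rad and angle between cover_rib's own z axis and vertical above 0.58 rad), for 0.05 s.
At the end, for the whole second after the job is handed in: wheel within 0.2 rad of 0; bar upright in its opening of the stand (within 12 mm, blade within 6 mm of fully down); cover under the lip and flat in its frame: within 3.5 degrees of the face, 3 mm of its floor, 5 mm up the slope, 7 mm to the side (all of step 3 and value of joint star_wheel between -0.2 and 0.2 rad and angle between adjuster_grip's own z axis and vertical below 0.15 rad and z of cover_rib in the frame of slot between 0.013 and 0.0188 m and x of cover_rib in the frame of slot between -0.006 and 0.004 m and y of cover_rib in the frame of slot between -0.007 and 0.007 m and angle between the z axis of cover_rib and the z axis of slot, either way round below 0.06 rad); the robot touches nothing.
It fails at once if a bystander is moved by more than 30 mm (distance of any of wash_bottle, bench_timer, vial_a, vial_b, beaker, pipette from where it was at the start of the episode above 0.03 m).
It also fails if it takes over 72 s, if anything falls off the work surface, if the arm or the gripper's body presses on something with over 40 N, if the wrist force passes 120 N, or if a joint passes its speed limit or range.

ROBOT

A 6-joint arm with a two-finger parallel gripper is mounted at the origin on a cart in front of the work surface, level with it; the furniture and walls round the work are solid. World frame = base frame: x ahead of the robot, y to its left, z up, the work surface at z = 0. Lengths are in m, angles in rad, forces in N, time in s.
With the tool pointing down it reaches from about 0.35 to 0.85 m from the base axis. Payload 8.1 kg.
Tool frame: the origin (TCP) lies on the centre line of the jaws, within the pads' length; the fingertips stand 8 mm ahead of it and the grasp point (between the pads) lies 11 mm behind it; x points along the fingers, y is the direction in which the jaws open and shut, and the axes are right-handed (so a half turn about x gives the same grasp; the last joint's range is limited). The gripper opens to 93 mm and grips with 3 to 60 N. Pads are 15 mm wide; open, the fingers measure 128 mm over their backs; the gripper's body (75 mm by 188 mm) begins 65 mm behind the grasp point.
Start: joints at [-1.191, 0.13, 1.488, -0, 1.523, -0.085], TCP at [0.269, -0.536, 0.227] pointing down, gripper open.
Joint ranges: [-2.96, 2.96], [-0.89, 2.26], [0.02, 2.5], [-1.34, 4.48], [0, 2.73], [-2.66, 2.66]. Speed limits (rad/s): [2.39, 2.39, 2.79, 3.14, 3.14, 3.14].

INTERFACE

Orientations are given as a unit quaternion [w, x, y, z].
In Python, from station import robot, viewer gives the robot as it stands. The module is installed in compiled form; this text tells all that it offers.
- The arm moves only by the tool servo_tool, never from a script. Its argument "commands" is a list of rows, each a list of 6 numbers: the shift along the tool's x, y, z as a fraction of full scale, then the turn, a rotation vector about the tool's x, y, z as a fraction of full scale. A call has 1 to 10 rows; each row shifts and turns the pose as measured when the row begins, along the tool's axes as they then stand; what a row does not reach is not made up. Full scale, the value 1, is 0.02 m for a shift and 0.08 rad for a turn. A row lasts 1/8 s, in which the tool goes at most 62.5 mm and 10.7 degrees, less where a joint would pass 70% of its speed; a pose out of reach is approached as far as the arm can. A call with a number of a shift or a turn outside -1 to 1 is refused whole. A call with a gripper value outside its range is refused whole. "grip" is the closure, from 0 (fully open) to 1 (shut), set as the call begins (left out, the last holds). The fingers move at their own pace and stop on an object; the grip force is fixed at half the most. Time passes only in rows, so rows that do not move let the fingers close. It gives the time, the measured TCP pose, the force and the opening at its end, in the units of the state.
- robot.read_state(): the state, without advancing time (a new reading comes with each control period).
- viewer.snapshot(name): name is "scene" or "top" or "wrist"; returns the picture (480x640x3 uint8, red, green, blue); there is no depth.
- viewer.calibration(name): a dict with "fov_y" (degrees; the focal length in pixels is half the picture's height over the tangent of half this angle, whatever the lens; pixels are square), "cx", "cy" (the principal point, pixels), "R" (3x3) and "t" (3): a world point X has camera coordinates R X + t; the wrist camera has in their place "tool_from_camera" (4x4, takes a point from camera to tool coordinates, whose origin is the TCP and whose axes are the tool frame's). Camera axes: x right, y down, z forward; pixel columns grow to the right and rows downward; lengths in m; the calibration is good to about 2 mm. A picture is of the moment at which its call begins: read the wrist's pose just before it. calibration takes no time and is no camera call.
- robot.close_job(): hands the job in, once; it reports no verdict.
The state is a dict: "clock": time; "qpos": joint angles; "joint_velocities": joint speeds; "joint_torque": joint torques, N m; "eef_pos": TCP position; "tcp_rot": TCP orientation; "force": force on the tool from outside, world axes, zero at the start; "moment": the same for the moment, N m; "gripper_width": opening from 0.0 (shut) to 1.0 (fully open).
Only numpy, scipy, OpenCV 4.12 (cv2) and the standard library are available. Lean on these libraries where they do the work, as an engineer would, in place of code of your own. Each camera call takes 0.05 s, during which the arm holds its last target.

## Working session

There is one attempt and no reset: what is moved stays moved. The work goes in short steps, Python scripts to look and compute and a tool call to move; the robot and the scene stay as the last step left them, time stands still between calls to the robot, and variables do not carry over. Pictures are saved under pics/ and viewed, and the job is handed in when it is done.

Besides the shell and the picture viewer there is one more tool, called after "Call:" by a JSON object that holds its "op" and its "data". servo_tool: Moves the arm, as the interface text tells. Its arguments: {"type":"object","properties":{"commands":{"type":"array"},"grip":{"type":"number"}},"required":["commands"]}

```bash
ls -la && mkdir -p pics
python3 - <<'E'
from station import robot, viewer
import cv2, numpy as np
s=robot.read_state(); print(s)
for n in ["scene","top","wrist"]:
    c=viewer.calibration(n); print(n,{k:np.round(np.array(v),4).tolist() for k,v in c.items()})
    im=viewer.snapshot(n); cv2.imwrite(f"pics/{n}0.png",im[:,:,::-1])
E
```

```text
total 12
drwxr-xr-x  3 agent agent 4096 Dec  7 06:44 .
drwxr-xr-x 23 root  root  4096 Dec  7 06:44 ..
drwxr-xr-x  2 agent agent 4096 Dec  7 06:44 pics
{'clock': 0.0, 'qpos': array([-1.19141561e+00,  1.31136857e-01,  1.48924671e+00,  1.94998495e-05,
        1.52299603e+00, -8.53933144e-02]), 'joint_velocities': array([ 0.00012836,  0.00092748,  0.00179647, -0.00014249, -0.00064947,
        0.00064479]), 'joint_torque': array([ 5.84637692e-04, -5.59836030e+01, -4.91759169e+01,  7.66071933e-02,
        3.55218281e-02, -1.64449489e-04]), 'eef_pos': array([ 0.26876229, -0.5358365 ,  0.22561984]), 'tcp_rot': array([-0.16222105, -0.68801343, -0.163473  ,  0.68818488]), 'force': array([ 0.55435784, -0.04694833, -0.37536849]), 'moment': array([-0.00401455,  0.01506896, -0.01308701]), 'gripper_width': 0.9989314988584291}
scene {'fov_y': 51.5239, 'cx': 314.3708, 'cy': 239.4527, 'R': [[-0.4695, -0.8829, -0.0047], [-0.6483, 0.3483, -0.677], [0.5994, -0.3148, -0.736]], 't': [0.3208, 0.3725, 1.278]}
top {'fov_y': 43.177, 'cx': 311.3989, 'cy': 243.9025, 'R': [[-0.0029, -0.9999, -0.0104], [-0.9942, 0.004, -0.107], [0.1071, 0.01, -0.9942]], 't': [0.093, 0.537, 1.6893]}
wrist {'fov_y': 69.3691, 'cx': 319.2534, 'cy': 243.563, 'tool_from_camera': [[-0.0002, -0.2766, 0.961, -0.1594], [1.0, -0.0012, -0.0001, 0.0005], [0.0012, 0.961, 0.2766, -0.0777], [0.0, 0.0, 0.0, 1.0]]}
```

View pics/scene0.png

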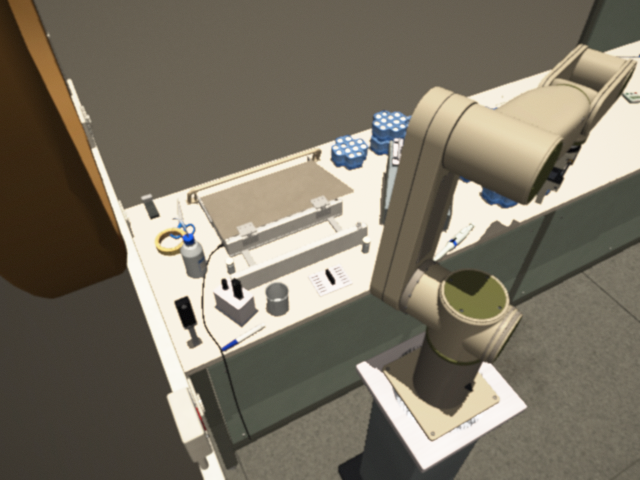

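View pics/top0.png

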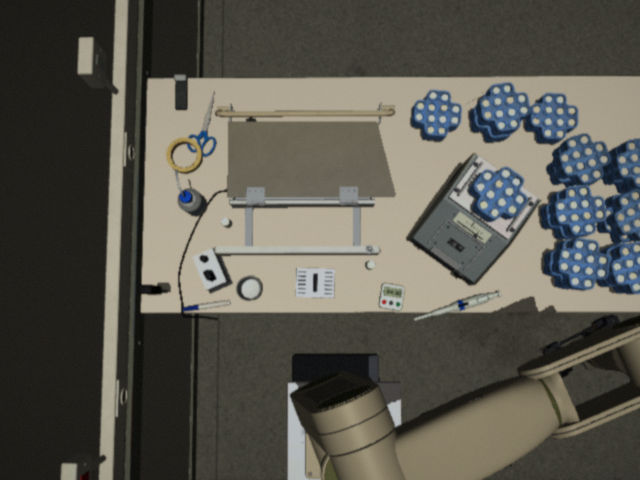

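View pics/wrist0.png

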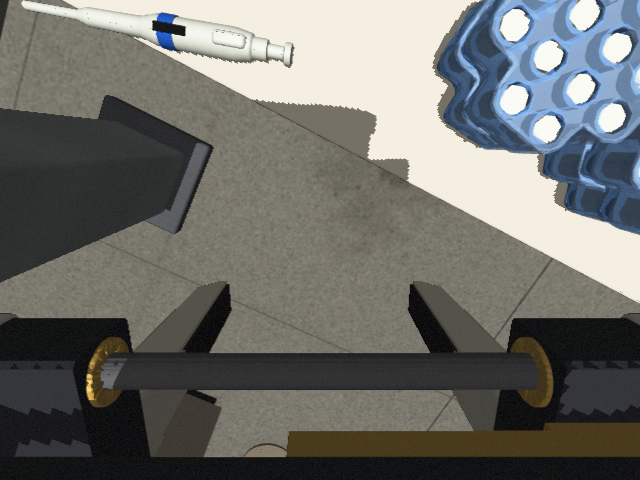

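```bash
cat > h.py <<'E'
from station import robot, viewer
import cv2, numpy as np
from scipy.spatial.transform import Rotation as Rot
def q2R(q): return Rot.from_quat([q[1],q[2],q[3],q[0]]).as_matrix()
def cam(n):
    c=viewer.calibration(n); f=240/np.tan(np.radians(c['fov_y'])/2)
    if n=='wrist':
        s=robot.read_state(); T=np.eye(4); T[:3,:3]=q2R(s['tcp_rot']); T[:3,3]=s['eef_pos']
        W=T@np.array(c['tool_from_camera']); R=W[:3,:3].T; t=-R@W[:3,3]
    else: R=np.array(c['R']); t=np.array(c['t'])
    return dict(f=f,cx=c['cx'],cy=c['cy'],R=R,t=t,C=-R.T@t)
def ray(c,u,v):
    d=c['R'].T@np.array([(u-c['cx'])/c['f'],(v-c['cy'])/c['f'],1]); return c['C'],d/np.linalg.norm(d)
def onz(c,u,v,z):
    C,d=ray(c,u,v); return C+d*(z-C[2])/d[2]
def onplane(c,u,v,p,n):
    C,d=ray(c,u,v); return C+d*(np.dot(n,np.array(p)-C)/np.dot(n,d))
def proj(c,X):
    x=c['R']@np.array(X)+c['t']; return c['f']*x[0]/x[2]+c['cx'],c['f']*x[1]/x[2]+c['cy']
def tri(rs):
    A=np.zeros((3,3));b=np.zeros(3)
    for C,d in rs:
        P=np.eye(3)-np.outer(d,d);A+=P;b+=P@C
    X=np.linalg.solve(A,b); return X,[np.linalg.norm((np.eye(3)-np.outer(d,d))@(X-C)) for C,d in rs]
def snap(n,name):
    c=cam(n); im=viewer.snapshot(n)[:,:,::-1].copy(); cv2.imwrite(f"pics/{name}.png",im); 
    import pickle; pickle.dump(c,open(f"pics/{name}.pkl","wb")); return c,im
def load(name):
    import pickle; return pickle.load(open(f"pics/{name}.pkl","rb")),cv2.imread(f"pics/{name}.png")
def crop(im,x,y,w,h,s,name):
    c=im[y:y+h,x:x+w]; c=cv2.resize(c,None,fx=s,fy=s,interpolation=cv2.INTER_CUBIC); cv2.imwrite(f"pics/{name}.png",c)
E
python3 - <<'E'
from h import *
import pickle
for n in ['scene','top']:
    pickle.dump(cam(n),open(f"pics/{n}0.pkl","wb"))
    print(n,cam(n)['C'],cam(n)['f'])
c,im=load('top0')
crop(im,130,170,290,150,2.75,'top0a')
crop(im,395,140,160,150,4,'top0b')
c2,im2=load('scene0')
crop(im2,140,190,260,180,3,'scene0a')
for nm,u,v,z in [('stand',210,270,.08),('cover',315,282,.015),('shaker',465,220,.2),('decoy',155,288,.02),('beaker',250,288,0.08),('timer',391,296,.02),('pip',455,305,.02),('vial',370,265,.05)]:
    print(nm,onz(c,u,v,z).round(3))
E
```

```text
scene [-0.37395333  0.5557695   1.19425027] 497.30643184988384
top [0.35331448 0.07391815 1.73792979] 606.5265206932925
stand [0.461 0.369 0.08 ]
cover [0.43  0.081 0.015]
shaker [ 0.579 -0.303  0.2  ]
decoy [0.414 0.535 0.02 ]
beaker [0.411 0.259 0.08 ]
timer [ 0.39  -0.133  0.02 ]
pip [ 0.364 -0.312  0.02 ]
vial [ 0.475 -0.072  0.05 ]
```

View pics/top0a.png

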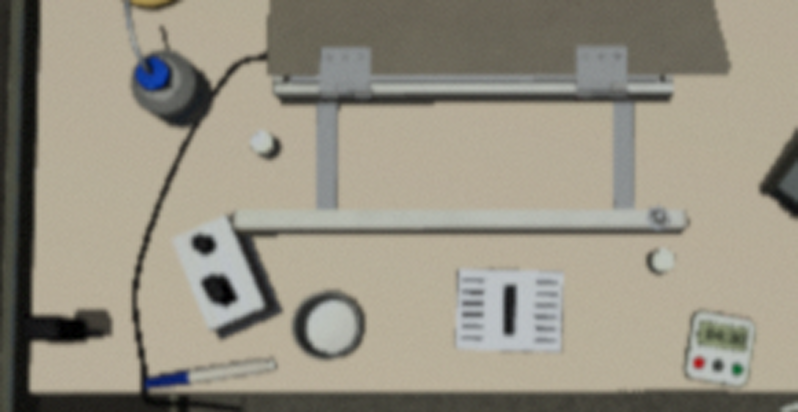

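View pics/top0b.png

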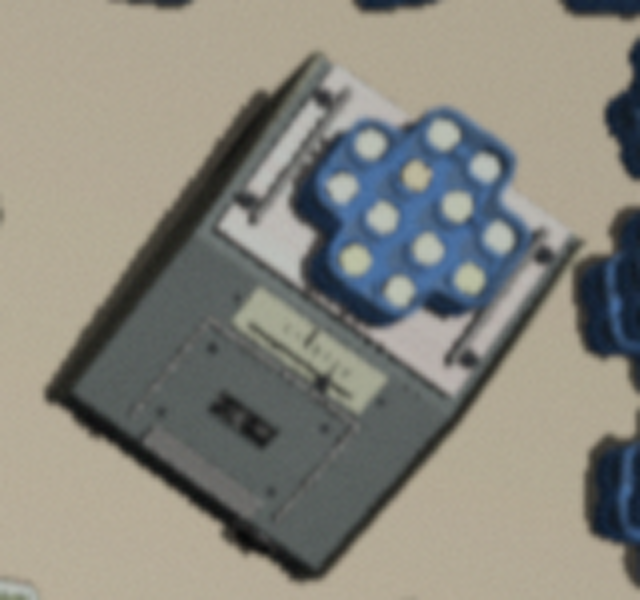

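View pics/scene0a.png

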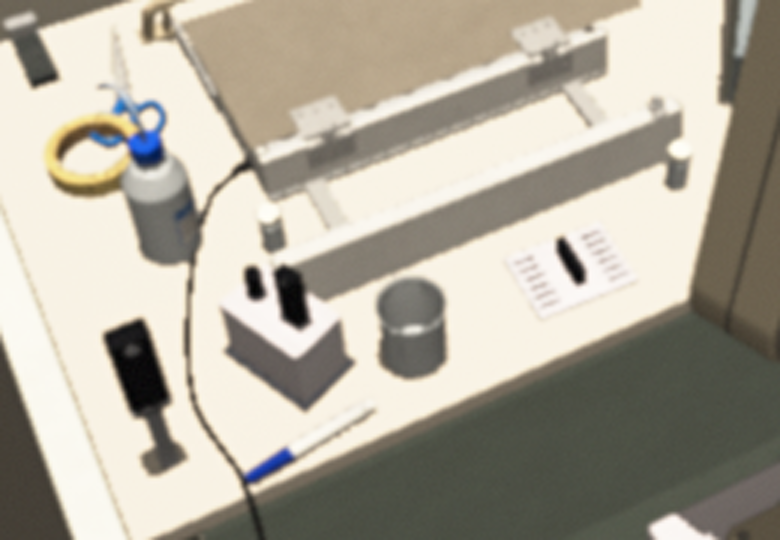

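Run:
```python
from h import *
s=robot.read_state(); print(q2R(s['tcp_rot']).round(3))
c,im=load('top0')
# shaker corner pixels
def p(u,v): return 395+u/4,140+v/4
for nm,(u,v),z in [('bl',(50,395),.1),('br',(320,580),.1),('tl',(318,55),.23),('tr',(580,240),.23)]:
    print(nm,onz(c,*p(u,v),z).round(3))
def p(u,v): return 130+u/2.75,170+v/2.75
for nm,(u,v),z in [('bar',(218,290),.153),('driver',(204,243),.112),('c1',(175,240),.078),('c2',(225,217),.078),('c3',(267,307),.078),('c4',(217,330),.078),('rib',(509,310),.028),('k1',(458,268),.004),('k2',(563,271),.004),('k3',(561,352),.004),('k4',(456,348),.004)]:
    print(nm,onz(c,*p(u,v),z).round(3))
```

```text
[[-0.001  0.448 -0.894]
 [ 0.001 -0.894 -0.448]
 [-1.    -0.001 -0.   ]]
bl [ 0.543 -0.17   0.1  ]
br [ 0.417 -0.349  0.1  ]
tl [ 0.744 -0.325  0.23 ]
tr [ 0.624 -0.485  0.23 ]
bar [0.442 0.358 0.153]
driver [0.49  0.379 0.112]
c1 [0.496 0.415 0.078]
c2 [0.519 0.365 0.078]
c3 [0.429 0.322 0.078]
c4 [0.406 0.371 0.078]
rib [0.427 0.081 0.028]
k1 [0.472 0.134 0.004]
k2 [0.469 0.025 0.004]
k3 [0.385 0.027 0.004]
k4 [0.389 0.136 0.004]
```

```bash
cat >> h.py <<'E'
def toolR(x,y):
    x=np.array(x,float);x/=np.linalg.norm(x);y=np.array(y,float);y-=x*(x@y);y/=np.linalg.norm(y);return np.stack([x,y,np.cross(x,y)],1)
def plan(p,Rt=None,n=None,frac=1.0,show=True,start=None):
    s=robot.read_state(); p0=s['eef_pos'];R0=q2R(s['tcp_rot'])
    if start is not None: p0,R0=start
    if Rt is None: Rt=R0
    w=Rot.from_matrix(R0.T@Rt).as_rotvec(); d=np.array(p)-p0
    m=max(np.linalg.norm(d)/0.02,np.linalg.norm(w)/0.08)/frac
    N=n or int(np.ceil(m-0.02)); N=max(N,1); N=max(N,int(np.ceil(max(np.abs(d).max()/0.02*0.58,1e-9))))
    rows=[]
    for i in range(N):
        Ri=R0@Rot.from_rotvec(w*i/N).as_matrix()
        rows.append(list(np.clip(np.round(np.r_[Ri.T@d/N/0.02,w/N/0.08],2),-1,1)+0.0))
    if show:
        print('N',N,'dist',np.linalg.norm(d).round(4),'ang',np.linalg.norm(w).round(3))
        for i in range(0,N,10): print('['+','.join('['+','.join('%g'%v for v in r)+']' for r in rows[i:i+10])+']')
    return np.array(p),Rt
def st():
    s=robot.read_state(); print('t',round(s['clock'],2),'p',s['eef_pos'].round(4),'q',s['qpos'].round(2),'F',s['force'].round(1),'w',round(s['gripper_width'],3)); return s
E
python3 - <<'E'
from h import *
c,im=load('top0')
print(onz(c,395+245/4,140+420/4,.18))
a=np.radians(54.8); yl=np.array([np.cos(a),np.sin(a),0]); dn=np.array([-np.sin(a),np.cos(a),0]); zs=np.array([0,0,np.cos(np.pi/6)])+0.5*dn
R=toolR(-zs,yl); print(R.round(3))
e=plan([0.42,-0.33,0.36],R)
plan([0.47,-0.24,0.29],R,start=e)
E
```

```text
[ 0.51674203 -0.2836375   0.18      ]
[[ 0.409  0.576  0.708]
 [-0.288  0.817 -0.499]
 [-0.866  0.     0.5  ]]
N 27 dist 0.2886 ang 2.103
[[-0.25,-0.22,-0.42,-0.93,-0.15,0.25],[-0.26,-0.18,-0.43,-0.93,-0.15,0.25],[-0.27,-0.14,-0.44,-0.93,-0.15,0.25],[-0.27,-0.1,-0.45,-0.93,-0.15,0.25],[-0.28,-0.06,-0.45,-0.93,-0.15,0.25],[-0.29,-0.02,-0.45,-0.93,-0.15,0.25],[-0.29,0.01,-0.45,-0.93,-0.15,0.25],[-0.3,0.05,-0.44,-0.93,-0.15,0.25],[-0.3,0.09,-0.43,-0.93,-0.15,0.25],[-0.3,0.13,-0.42,-0.93,-0.15,0.25]]
[[-0.31,0.17,-0.41,-0.93,-0.15,0.25],[-0.31,0.2,-0.39,-0.93,-0.15,0.25],[-0.31,0.24,-0.37,-0.93,-0.15,0.25],[-0.31,0.27,-0.35,-0.93,-0.15,0.25],[-0.3,0.3,-0.32,-0.93,-0.15,0.25],[-0.3,0.33,-0.29,-0.93,-0.15,0.25],[-0.3,0.36,-0.26,-0.93,-0.15,0.25],[-0.29,0.38,-0.23,-0.93,-0.15,0.25],[-0.29,0.4,-0.2,-0.93,-0.15,0.25],[-0.28,0.42,-0.17,-0.93,-0.15,0.25]]
[[-0.28,0.44,-0.13,-0.93,-0.15,0.25],[-0.27,0.45,-0.1,-0.93,-0.15,0.25],[-0.26,0.46,-0.06,-0.93,-0.15,0.25],[-0.25,0.47,-0.02,-0.93,-0.15,0.25],[-0.24,0.48,0.02,-0.93,-0.15,0.25],[-0.23,0.48,0.06,-0.93,-0.15,0.25],[-0.22,0.48,0.09,-0.93,-0.15,0.25]]
N 7 dist 0.1245 ang 0.0
[[0.39,0.73,-0.32,0,0,0],[0.39,0.73,-0.32,0,0,0],[0.39,0.73,-0.32,0,0,0],[0.39,0.73,-0.32,0,0,0],[0.39,0.73,-0.32,0,0,0],[0.39,0.73,-0.32,0,0,0],[0.39,0.73,-0.32,0,0,0]]
```

Call:
{"op": "servo_tool", "data": {"commands": [[-0.25,-0.22,-0.42,-0.93,-0.15,0.25],[-0.26,-0.18,-0.43,-0.93,-0.15,0.25],[-0.27,-0.14,-0.44,-0.93,-0.15,0.25],[-0.27,-0.1,-0.45,-0.93,-0.15,0.25],[-0.28,-0.06,-0.45,-0.93,-0.15,0.25],[-0.29,-0.02,-0.45,-0.93,-0.15,0.25],[-0.29,0.01,-0.45,-0.93,-0.15,0.25],[-0.3,0.05,-0.44,-0.93,-0.15,0.25],[-0.3,0.09,-0.43,-0.93,-0.15,0.25],[-0.3,0.13,-0.42,-0.93,-0.15,0.25]], "grip": 0}}

```text
clock: 1.4
eef_pos: [0.3241, -0.455, 0.2719]
tcp_rot: [-0.482, -0.548, -0.332, 0.597]
force: [0.0, 1.1, -0.1]
gripper_width: 1.0
```

Call:
{"op": "servo_tool", "data": {"commands": [[-0.31,0.17,-0.41,-0.93,-0.15,0.25],[-0.31,0.2,-0.39,-0.93,-0.15,0.25],[-0.31,0.24,-0.37,-0.93,-0.15,0.25],[-0.31,0.27,-0.35,-0.93,-0.15,0.25],[-0.3,0.3,-0.32,-0.93,-0.15,0.25],[-0.3,0.33,-0.29,-0.93,-0.15,0.25],[-0.3,0.36,-0.26,-0.93,-0.15,0.25],[-0.29,0.38,-0.23,-0.93,-0.15,0.25],[-0.29,0.4,-0.2,-0.93,-0.15,0.25],[-0.28,0.42,-0.17,-0.93,-0.15,0.25]]}}

```text
clock: 2.65
eef_pos: [0.3786, -0.3719, 0.3192]
tcp_rot: [0.727, 0.322, 0.447, -0.409]
force: [0.4, 0.3, 0.0]
gripper_width: 1.0
```

Call:
{"op": "servo_tool", "data": {"commands": [[-0.28,0.44,-0.13,-0.93,-0.15,0.25],[-0.27,0.45,-0.1,-0.93,-0.15,0.25],[-0.26,0.46,-0.06,-0.93,-0.15,0.25],[-0.25,0.47,-0.02,-0.93,-0.15,0.25],[-0.24,0.48,0.02,-0.93,-0.15,0.25],[-0.23,0.48,0.06,-0.93,-0.15,0.25],[-0.22,0.48,0.09,-0.93,-0.15,0.25]]}}

```text
clock: 3.52
eef_pos: [0.4153, -0.3128, 0.3521]
tcp_rot: [0.832, 0.131, 0.485, -0.236]
force: [0.1, 0.1, -1.2]
gripper_width: 0.998
```

Run:
```python
from h import *
st(); snap('wrist','w1')
```

```text
t 3.52 p [ 0.4153 -0.3128  0.3521] q [-0.84 -0.64  1.99  0.14  1.29 -1.87] F [ 0.1  0.1 -1.2] w 0.998
```

View pics/w1.png

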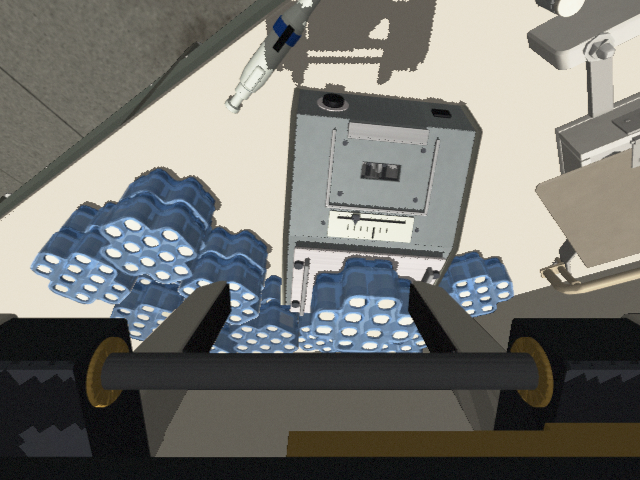

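Run:
```python
from h import *
c,im=load('w1'); crop(im,285,85,200,180,4,'w1a')
```

```text
(no output)
```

View pics/w1a.png

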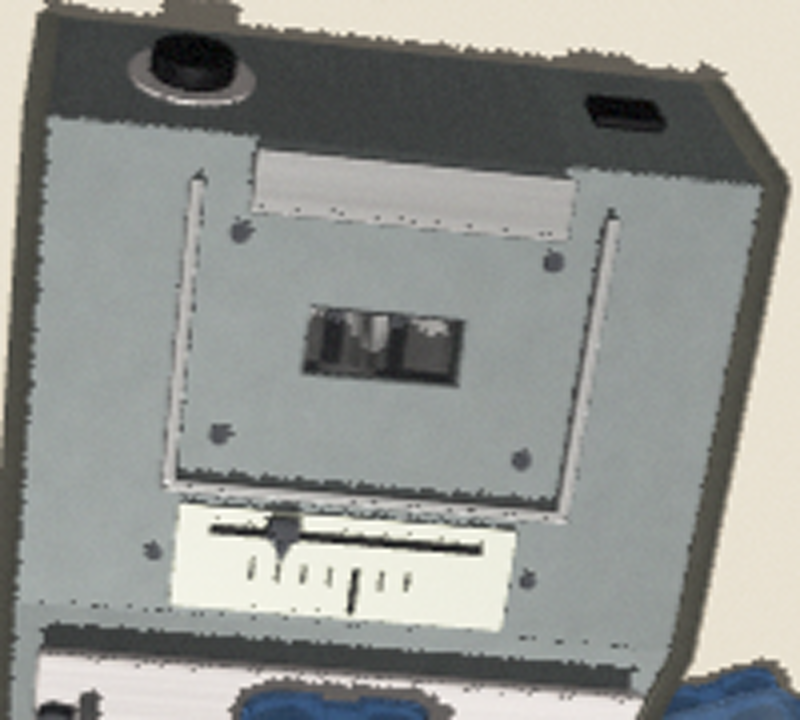

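Call:
{"op": "servo_tool", "data": {"commands": [[0.4,0.85,-0.35,0,0,0],[0.4,0.85,-0.35,0,0,0],[0.4,0.85,-0.35,0,0,0],[0.4,0.85,-0.35,0,0,0],[0.4,0.85,-0.35,0,0,0]]}}

```text
clock: 4.2
eef_pos: [0.4501, -0.2342, 0.298]
tcp_rot: [0.832, 0.132, 0.484, -0.238]
force: [0.1, -0.5, -0.1]
gripper_width: 1.001
```

Run:
```python
from h import *
st(); c,im=snap('wrist','w2')
```

```text
t 4.2 p [ 0.4501 -0.2342  0.298 ] q [-0.59 -0.69  2.12  0.01  1.19 -1.61] F [ 0.1 -0.5 -0.1] w 1.001
```

View pics/w2.png

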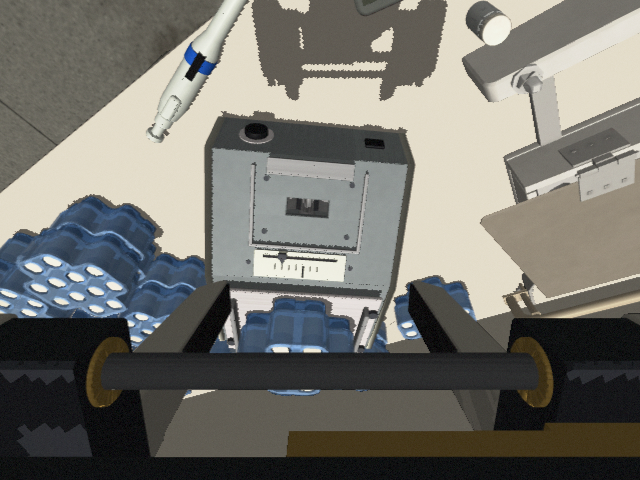

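Run:
```python
from h import *
c,im=load('w2'); crop(im,230,130,160,150,5,'w2a')
```

```text
(no output)
```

View pics/w2a.png

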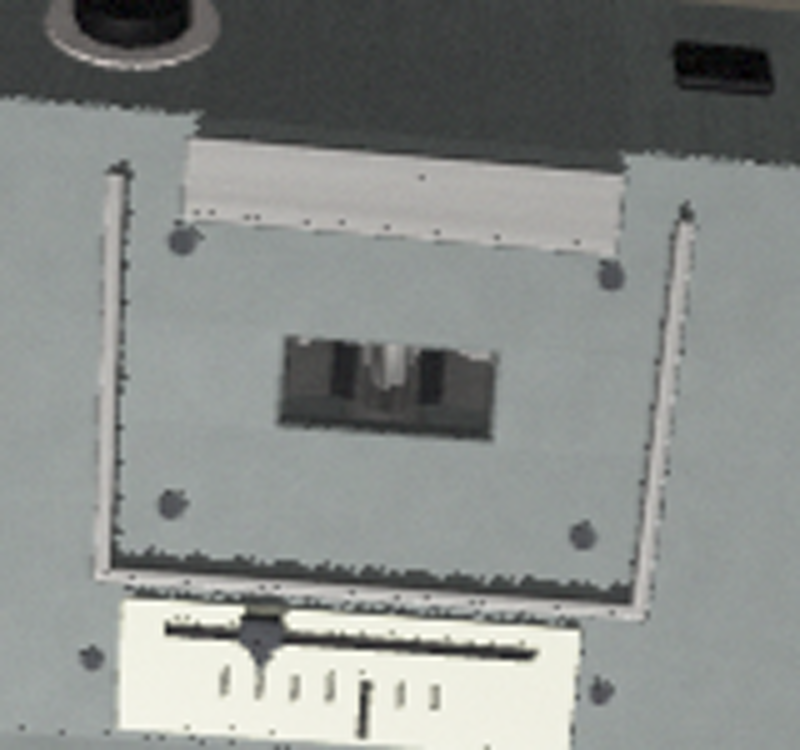

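```bash
cat > face.py <<'E'
from h import *
O=np.array([[-9.5,-23,0],[-9.5,23,0],[9.5,23,0],[9.5,-23,0],[-33.5,-45,12.5],[-33.5,45,12.5],[43.5,-58,5],[43.5,58,5]])/1000
V={'w1':(285,85,4,[(308,305),(467,318),(460,387),(302,374),(253,209),(574,239),(178,480),(558,510)]),
   'w2':(230,130,5,[(286,335),(497,352),(492,441),(277,425),(183,222),(613,253),(113,568),(634,602)])}
def run():
    for n,(x,y,s,P) in V.items():
        c,_=load(n); P=np.array(P,float); P=(P+.5)/s-.5+[x,y]
        K=np.array([[c['f'],0,c['cx']],[0,c['f'],c['cy']],[0,0,1]])
        ok,rv,tv=cv2.solvePnP(O,P,K,None,flags=cv2.SOLVEPNP_ITERATIVE)
        R=cv2.Rodrigues(rv)[0]; Rw=c['R'].T@R; p=c['R'].T@(tv[:,0]-c['t'])
        pr=cv2.projectPoints(O,rv,tv,K,None)[0][:,0]
        print(n,p.round(4)); print(Rw.round(3)); print('tilt',np.degrees(np.arccos(Rw[2,2])).round(2),'yawY',np.degrees(np.arctan2(Rw[1,1],Rw[0,1])).round(2)); print((pr-P).round(1).tolist())
        # slot centre by plane tilt fix
        yield n,c,P
if __name__=='__main__':
    d=list(run())
    for k in range(8):
        X,e=tri([ray(c,*P[k]) for n,c,P in d]); print(k,X.round(4),np.round(e,4))
E
python3 face.py
```

```text
w1 [ 0.0652 -0.1758  0.7911]
[[-0.728 -0.483 -0.487]
 [ 0.522 -0.85   0.063]
 [-0.445 -0.208  0.871]]
tilt 29.42 yawY -119.6
[[0.3, 0.2], [1.2, 0.8], [0.5, 0.4], [-0.0, -0.5], [-1.3, 0.6], [-2.6, -0.3], [-0.0, -2.7], [1.9, 1.2]]
w2 [ 0.5277 -0.2996  0.1048]
[[ 0.687  0.591 -0.422]
 [-0.505  0.806  0.309]
 [ 0.523  0.001  0.852]]
tilt 31.55 yawY 53.74
[[-0.1, 0.5], [-0.1, 0.2], [-0.5, -0.5], [0.8, -0.2], [-0.3, -0.3], [0.3, 0.0], [-0.0, 0.1], [-0.1, 0.1]]
0 [ 0.5081 -0.3141  0.0976] [0.0002 0.0002]
1 [ 0.533  -0.2752  0.102 ] [0.0001 0.0001]
2 [ 0.5471 -0.2847  0.1122] [0.0001 0.0001]
3 [ 0.5192 -0.3228  0.1118] [0.0001 0.0001]
4 [ 0.4703 -0.3124  0.1028] [0.0005 0.0005]
5 [ 0.5199 -0.2401  0.1078] [0.0004 0.0004]
6 [ 0.5201 -0.3656  0.1331] [0.0001 0.0001]
7 [ 0.5911 -0.2738  0.1303] [0. 0.]
```

```bash
cat >> face.py <<'E'
def slotR(yaw):
    a=np.radians(yaw); y=np.array([np.cos(a),np.sin(a),0]); dn=np.array([-np.sin(a),np.cos(a),0]); z=np.array([0,0,np.cos(np.pi/6)])+0.5*dn
    return np.stack([np.cross(y,z),y,z],1)
if __name__=='__main__':
    from scipy.optimize import least_squares
    def res(q,views):
        R=slotR(q[3]); r=[]
        for n,c,P in views:
            for o,p in zip(O,P): r+=list(np.array(proj(c,R@o+q[:3]))-p)
        return np.array(r)
    for vs in (d[:1],d[1:],d):
        s=least_squares(res,[.527,-.299,.105,54],args=(vs,),loss='soft_l1'); print(s.x.round(4),np.abs(s.fun).mean().round(2))
    print(res(s.x,d).reshape(2,8,2).round(1).tolist())
E
python3 face.py | tail -4
```

```text
[ 0.525  -0.2981  0.1086 53.1795] 0.47
[ 0.5271 -0.2992  0.1056 53.709 ] 0.27
[ 0.5262 -0.2985  0.1069 53.4728] 0.41
[[[1.0, 0.1], [0.2, 0.3], [-0.4, -0.6], [0.6, -0.6], [-0.6, 0.7], [-1.1, 0.4], [-0.4, -0.1], [0.6, -0.0]], [[-0.1, 0.3], [0.1, 0.1], [-0.4, -0.5], [0.7, -0.4], [-0.5, -0.4], [0.9, 0.3], [-0.3, -0.0], [0.0, 0.3]]]
```

Run:
```python
from h import *
a=np.radians(25.5)
R=toolR([0,0,-1],[-np.sin(a),np.cos(a),0])
plan([0.432,0.352,0.26],R)
```

```text
N 30 dist 0.5859 ang 1.109
[[-0.22,0.82,-0.49,-0.4,0.19,0.11],[-0.2,0.83,-0.47,-0.4,0.19,0.11],[-0.19,0.85,-0.44,-0.4,0.19,0.11],[-0.18,0.86,-0.42,-0.4,0.19,0.11],[-0.16,0.88,-0.39,-0.4,0.19,0.11],[-0.15,0.89,-0.37,-0.4,0.19,0.11],[-0.13,0.91,-0.34,-0.4,0.19,0.11],[-0.12,0.92,-0.31,-0.4,0.19,0.11],[-0.11,0.93,-0.28,-0.4,0.19,0.11],[-0.1,0.94,-0.26,-0.4,0.19,0.11]]
[[-0.08,0.95,-0.23,-0.4,0.19,0.11],[-0.07,0.95,-0.2,-0.4,0.19,0.11],[-0.06,0.96,-0.17,-0.4,0.19,0.11],[-0.05,0.97,-0.14,-0.4,0.19,0.11],[-0.04,0.97,-0.11,-0.4,0.19,0.11],[-0.03,0.97,-0.08,-0.4,0.19,0.11],[-0.02,0.98,-0.04,-0.4,0.19,0.11],[-0.01,0.98,-0.01,-0.4,0.19,0.11],[0,0.98,0.02,-0.4,0.19,0.11],[0.01,0.98,0.05,-0.4,0.19,0.11]]
[[0.01,0.97,0.08,-0.4,0.19,0.11],[0.02,0.97,0.11,-0.4,0.19,0.11],[0.03,0.97,0.14,-0.4,0.19,0.11],[0.03,0.96,0.18,-0.4,0.19,0.11],[0.04,0.95,0.21,-0.4,0.19,0.11],[0.04,0.95,0.24,-0.4,0.19,0.11],[0.05,0.94,0.27,-0.4,0.19,0.11],[0.05,0.93,0.3,-0.4,0.19,0.11],[0.06,0.92,0.33,-0.4,0.19,0.11],[0.06,0.91,0.36,-0.4,0.19,0.11]]
```

Call:
{"op": "servo_tool", "data": {"commands": [[-0.22,0.82,-0.49,-0.4,0.19,0.11],[-0.2,0.83,-0.47,-0.4,0.19,0.11],[-0.19,0.85,-0.44,-0.4,0.19,0.11],[-0.18,0.86,-0.42,-0.4,0.19,0.11],[-0.16,0.88,-0.39,-0.4,0.19,0.11],[-0.15,0.89,-0.37,-0.4,0.19,0.11],[-0.13,0.91,-0.34,-0.4,0.19,0.11],[-0.12,0.92,-0.31,-0.4,0.19,0.11],[-0.11,0.93,-0.28,-0.4,0.19,0.11],[-0.1,0.94,-0.26,-0.4,0.19,0.11]]}}

```text
clock: 5.5
eef_pos: [0.4423, -0.0348, 0.2827]
tcp_rot: [0.809, 0.038, 0.576, -0.11]
force: [1.4, 0.1, 0.0]
gripper_width: 1.003
```

Call:
{"op": "servo_tool", "data": {"commands": [[-0.08,0.95,-0.23,-0.4,0.19,0.11],[-0.07,0.95,-0.2,-0.4,0.19,0.11],[-0.06,0.96,-0.17,-0.4,0.19,0.11],[-0.05,0.97,-0.14,-0.4,0.19,0.11],[-0.04,0.97,-0.11,-0.4,0.19,0.11],[-0.03,0.97,-0.08,-0.4,0.19,0.11],[-0.02,0.98,-0.04,-0.4,0.19,0.11],[-0.01,0.98,-0.01,-0.4,0.19,0.11],[0,0.98,0.02,-0.4,0.19,0.11],[0.01,0.98,0.05,-0.4,0.19,0.11]]}}

```text
clock: 6.75
eef_pos: [0.4371, 0.1636, 0.2706]
tcp_rot: [0.761, -0.057, 0.646, 0.022]
force: [0.9, 0.1, 0.3]
gripper_width: 0.997
```

Call:
{"op": "servo_tool", "data": {"commands": [[0.01,0.97,0.08,-0.4,0.19,0.11],[0.02,0.97,0.11,-0.4,0.19,0.11],[0.03,0.97,0.14,-0.4,0.19,0.11],[0.03,0.96,0.18,-0.4,0.19,0.11],[0.04,0.95,0.21,-0.4,0.19,0.11],[0.04,0.95,0.24,-0.4,0.19,0.11],[0.05,0.94,0.27,-0.4,0.19,0.11]]}}

```text
clock: 7.62
eef_pos: [0.4339, 0.3057, 0.2615]
tcp_rot: [0.711, -0.125, 0.682, 0.117]
force: [-0.3, -0.4, -0.4]
gripper_width: 0.998
```

Run:
```python
from h import *
s=st(); print(q2R(s['tcp_rot']).round(3)); snap('wrist','w3')
```

```text
t 7.62 p [0.4339 0.3057 0.2615] q [ 0.53 -0.1   1.66 -0.02  1.55 -1.38] F [-0.3 -0.4 -0.4] w 0.998
[[ 0.042 -0.338  0.94 ]
 [-0.004  0.941  0.338]
 [-0.999 -0.018  0.038]]
```

View pics/w3.png

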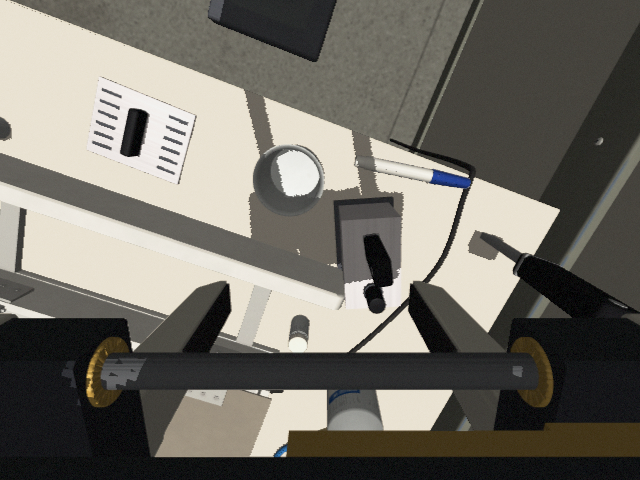

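Run:
```python
from h import *
c,im=load('w3'); crop(im,315,185,110,130,6,'w3a')
```

View pics/w3a.png

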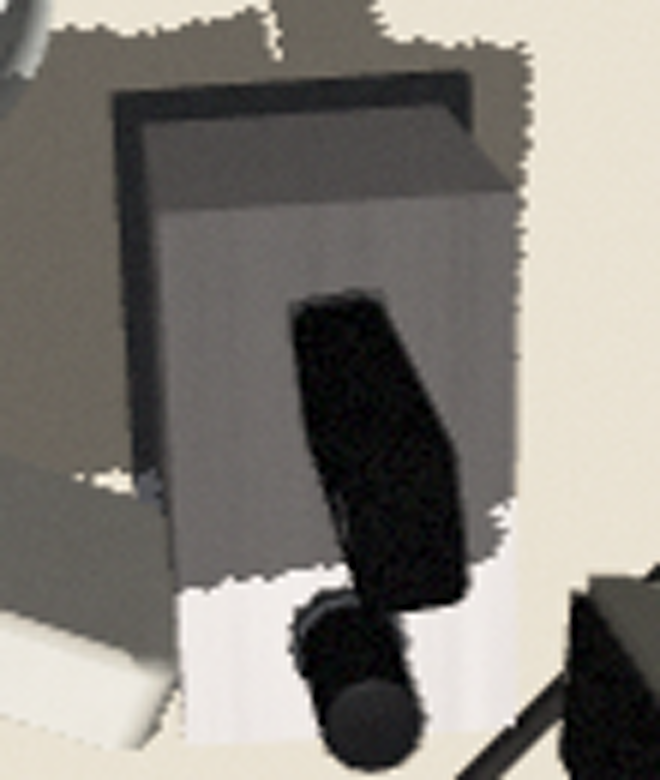

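Run:
```python
from h import *
c,im=load('w3')
f=lambda u,v:(315+(u+.5)/6-.5,185+(v+.5)/6-.5)
P={k:onz(c,*f(*uv),.078) for k,uv in dict(fl=(158,212),fr=(513,190),bl=(187,743),br=(517,737),h1=(293,305),h2=(380,293)).items()}
for k,v in P.items(): print(k,v.round(4))
ang=lambda d:np.degrees(np.arctan2(d[1],d[0])).round(2)
print('x dir',ang(P['bl']-P['fl']),ang(P['br']-P['fr']),'y dir',ang(P['fr']-P['fl']),ang(P['br']-P['bl']),ang(P['h2']-P['h1']))
print(np.linalg.norm(P['bl']-P['fl']),np.linalg.norm(P['fr']-P['fl']),np.linalg.norm(P['h2']-P['h1']))
for k,(u,v) in dict(t1=(378,610),t2=(467,597)).items(): print(k,onz(c,*f(u,v),.153).round(4))
# top view of handle top
c0,im0=load('top0'); g=cv2.cvtColor(im0,cv2.COLOR_BGR2GRAY)
crop(im0,190,240,50,60,12,'top0c')
```

```text
fl [0.4321 0.3241 0.078 ]
fr [0.4084 0.3784 0.078 ]
bl [0.5236 0.3645 0.078 ]
br [0.5018 0.4203 0.078 ]
h1 [0.4395 0.3515 0.078 ]
h2 [0.4325 0.3645 0.078 ]
x dir 23.8 24.19 y dir 113.58 111.4 118.23
0.100066290087296 0.059219008995721766 0.014808590326191168
t1 [0.4582 0.3634 0.153 ]
t2 [0.4522 0.3742 0.153 ]
```

View pics/top0c.png

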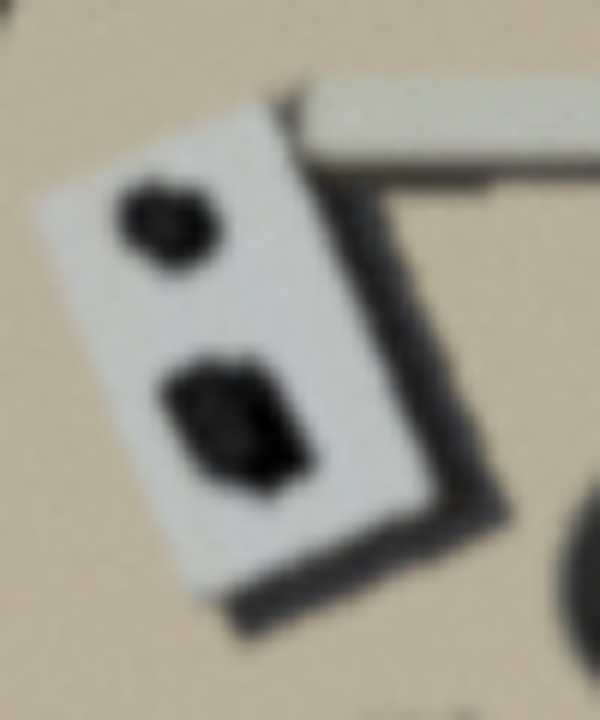

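Run:
```python
from h import *
a=np.radians(25)
R=toolR([0,0,-1],[-np.sin(a),np.cos(a),0])
plan([0.4455,0.3635,0.19],R)
```

```text
N 5 dist 0.0913 ang 0.098
[[0.71,0.5,0.28,-0.22,0.09,0.05],[0.71,0.49,0.29,-0.22,0.09,0.05],[0.71,0.48,0.3,-0.22,0.09,0.05],[0.71,0.48,0.32,-0.22,0.09,0.05],[0.71,0.47,0.33,-0.22,0.09,0.05]]
```

Call:
{"op": "servo_tool", "data": {"commands": [[0.71,0.5,0.28,-0.22,0.09,0.05],[0.71,0.49,0.29,-0.22,0.09,0.05],[0.71,0.48,0.3,-0.22,0.09,0.05],[0.71,0.48,0.32,-0.22,0.09,0.05],[0.71,0.47,0.33,-0.22,0.09,0.05]]}}

```text
clock: 8.3
eef_pos: [0.4468, 0.3654, 0.1877]
tcp_rot: [0.69, -0.153, 0.691, 0.154]
force: [0.4, 0.3, -1.1]
gripper_width: 1.001
```

Run:
```python
from h import *
s=st(); print(q2R(s['tcp_rot']).round(3)); c,im=snap('wrist','w4')
print(proj(c,s['eef_pos']),proj(c,[*s['eef_pos'][:2],.153]))
a=np.radians(25)
R=toolR([0,0,-1],[-np.sin(a),np.cos(a),0])
plan([0.4455,0.3635,0.105],R)
```

```text
t 8.3 p [0.4468 0.3654 0.1877] q [ 0.6   0.09  1.6   0.    1.45 -1.41] F [ 0.4  0.3 -1.1] w 1.001
[[-0.001 -0.423  0.906]
 [ 0.001  0.906  0.423]
 [-1.     0.002 -0.001]]
(np.float64(320.35915527338534), np.float64(301.0446894011338)) (np.float64(320.0879024741839), np.float64(275.92681480229476))
N 4 dist 0.0801 ang 0.005
[[1,-0.03,-0.01,0,-0.01,-0.01],[1,-0.02,-0.01,0,-0.01,-0.01],[1,-0.02,-0.02,0,-0.01,-0.01],[1,-0.02,-0.02,0,-0.01,-0.01]]
```

View pics/w4.png

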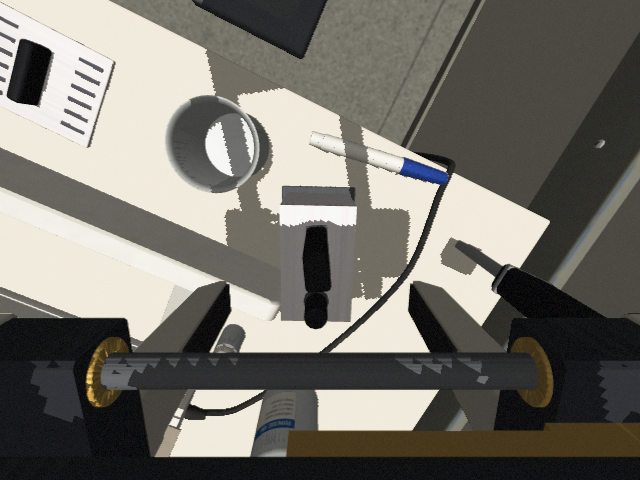

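Run:
```python
from h import *
c4,_=load('w4'); c0,_=load('top0')
print(tri([ray(c4,280,316),ray(c0,215.4,246.9)]))
print(tri([ray(c4,278,300),ray(c0,215.9,253.5)]))
a=np.radians(25)
R=toolR([0,0,-1],[-np.sin(a),np.cos(a),0])
plan([0.4435,0.3625,0.105],R)
```

```text
(array([0.52658572, 0.36051437, 0.06565451]), [np.float64(0.0031844236681975308), np.float64(0.003184423668197702)])
(array([0.50652346, 0.35398702, 0.08012641]), [np.float64(0.0007650785301831728), np.float64(0.0007650785301833188)])
N 4 dist 0.0802 ang 0.005
[[1,-0.03,-0.04,0,-0.01,-0.01],[1,-0.03,-0.04,0,-0.01,-0.01],[1,-0.03,-0.04,0,-0.01,-0.01],[1,-0.02,-0.04,0,-0.01,-0.01]]
```

Call:
{"op": "servo_tool", "data": {"commands": [[0.6,-0.03,-0.04,0,0,0],[0.9,-0.03,-0.04,0,0,0],[0.9,-0.03,-0.04,0,0,0],[0.9,-0.03,-0.04,0,0,0],[0.8,0,0,0,0,0]], "grip": 0.55}}

```text
clock: 8.98
eef_pos: [0.4438, 0.361, 0.0983]
tcp_rot: [0.689, -0.153, 0.691, 0.153]
force: [0.2, 0.8, -0.2]
gripper_width: 0.515
```

Run:
```python
from h import *
s=st(); c,im=snap('wrist','w5'); crop(im,200,150,240,200,3,'w5a')
```

```text
t 8.97 p [0.4438 0.361  0.0983] q [ 0.59  0.16  1.7   0.    1.29 -1.42] F [ 0.2  0.8 -0.2] w 0.515
```

View pics/w5a.png

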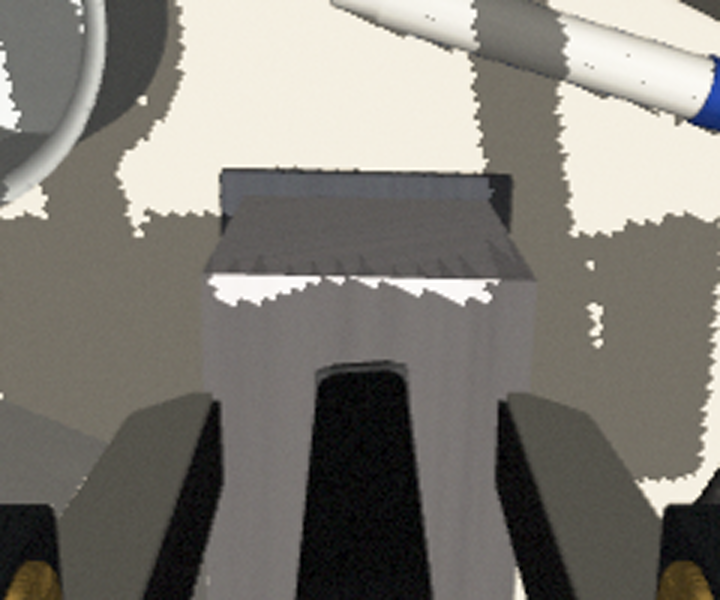

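Run:
```python
from h import *
c,im=load('w5')
p=onz(c,200+361/3,150+362/3,.078); a=np.radians(24.5); x=np.array([np.cos(a),np.sin(a),0])
print(p,p+.013*x)
h=[onz(c,200+u/3,150+v/3,.078) for u,v in [(316,372),(407,372)]]; d=h[1]-h[0]; print(np.linalg.norm(d),np.degrees(np.arctan2(d[1],d[0]))-90)
k=[onz(c,200+u/3,150+v/3,.078) for u,v in [(205,274),(535,278)]]; d=k[1]-k[0]; print(np.linalg.norm(d),np.degrees(np.arctan2(d[1],d[0]))-90)
```

```text
[0.43589366 0.35737264 0.078     ] [0.44772315 0.36276366 0.078     ]
0.01676311288312152 24.90403671149477
0.05921894753873353 24.190672627469823
```

Call:
{"op": "servo_tool", "data": {"commands": [[-0.35,0,0,0,0,0],[0,0,0,0,0,0]], "grip": 0.56}}

```text
clock: 9.28
eef_pos: [0.4427, 0.3602, 0.1031]
tcp_rot: [0.688, -0.153, 0.693, 0.153]
force: [0.4, -0.2, 0.6]
gripper_width: 0.441
```

Call:
{"op": "servo_tool", "data": {"commands": [[-0.05,0.05,0.15,0,0,0],[0,0,0,0,0,0],[0,0,0,0,0,0],[0,0,0,0,0,0],[0,0,0,0,0,0]], "grip": 1}}

```text
clock: 9.9
eef_pos: [0.4463, 0.3635, 0.1062]
tcp_rot: [0.689, -0.153, 0.692, 0.153]
force: [-0.5, 0.3, 0.2]
gripper_width: 0.171
```

Run:
```python
from h import *
s=st(); print(q2R(s['tcp_rot']).round(4).tolist())
```

```text
t 9.9 p [0.4463 0.3635 0.1062] q [ 0.59  0.16  1.68  0.    1.3  -1.41] F [-0.5  0.3  0.2] w 0.171
[[-0.0035, -0.4227, 0.9063], [-0.0, 0.9063, 0.4227], [-1.0, 0.0014, -0.0032]]
```

```bash
cat >> face.py <<'E'
S=np.array([.5267,-.2989,.106]); YAW=53.6
def tcp_for_tip(x,y,z,L=.098):  # tip at slot coords (m)
    R=slotR(YAW); return S+R@np.array([x,y,z+L])
def slotTool(): 
    R=slotR(YAW); return toolR(-R[:,2],R[:,1])
E
python3 - <<'E'
from face import *
s=robot.read_state(); p0=s['eef_pos']; R0=q2R(s['tcp_rot'])
e=(p0+[0,0,.11],R0)
p=tcp_for_tip(0,-.014,.04); print(p)
plan(p,slotTool(),start=e)
E
```

```text
[ 0.46285446 -0.26922261  0.22551151]
N 32 dist 0.633 ang 1.183
[[-0.01,-0.91,-0.39,0.41,-0.19,-0.11],[-0.01,-0.92,-0.36,0.41,-0.19,-0.11],[-0.01,-0.93,-0.33,0.41,-0.19,-0.11],[-0.01,-0.94,-0.3,0.41,-0.19,-0.11],[0,-0.95,-0.27,0.41,-0.19,-0.11],[0,-0.96,-0.24,0.41,-0.19,-0.11],[0.01,-0.97,-0.21,0.41,-0.19,-0.11],[0.01,-0.97,-0.18,0.41,-0.19,-0.11],[0.02,-0.98,-0.15,0.41,-0.19,-0.11],[0.03,-0.98,-0.11,0.41,-0.19,-0.11]]
[[0.03,-0.98,-0.08,0.41,-0.19,-0.11],[0.04,-0.99,-0.05,0.41,-0.19,-0.11],[0.05,-0.99,-0.02,0.41,-0.19,-0.11],[0.06,-0.99,0.01,0.41,-0.19,-0.11],[0.07,-0.99,0.04,0.41,-0.19,-0.11],[0.08,-0.98,0.07,0.41,-0.19,-0.11],[0.09,-0.98,0.11,0.41,-0.19,-0.11],[0.1,-0.97,0.14,0.41,-0.19,-0.11],[0.11,-0.97,0.17,0.41,-0.19,-0.11],[0.12,-0.96,0.2,0.41,-0.19,-0.11]]
[[0.13,-0.95,0.23,0.41,-0.19,-0.11],[0.14,-0.95,0.25,0.41,-0.19,-0.11],[0.15,-0.94,0.28,0.41,-0.19,-0.11],[0.17,-0.92,0.31,0.41,-0.19,-0.11],[0.18,-0.91,0.34,0.41,-0.19,-0.11],[0.19,-0.9,0.37,0.41,-0.19,-0.11],[0.21,-0.88,0.39,0.41,-0.19,-0.11],[0.22,-0.87,0.42,0.41,-0.19,-0.11],[0.23,-0.85,0.44,0.41,-0.19,-0.11],[0.25,-0.84,0.47,0.41,-0.19,-0.11]]
[[0.26,-0.82,0.49,0.41,-0.19,-0.11],[0.28,-0.8,0.51,0.41,-0.19,-0.11]]
```

Call:
{"op": "servo_tool", "data": {"commands": [[-0.6,0,0,0,0,0],[-1,0,0,0,0,0],[-1,0,0,0,0,0],[-1,0,0,0,0,0],[-1,0,0,0,0,0],[-0.9,0,0,0,0,0]]}}

```text
clock: 10.65
eef_pos: [0.4465, 0.3633, 0.2251]
tcp_rot: [0.689, -0.153, 0.691, 0.153]
force: [0.5, 0.2, -0.8]
gripper_width: 0.173
```

Call:
{"op": "servo_tool", "data": {"commands": [[-0.01,-0.91,-0.39,0.41,-0.19,-0.11],[-0.01,-0.92,-0.36,0.41,-0.19,-0.11],[-0.01,-0.93,-0.33,0.41,-0.19,-0.11],[-0.01,-0.94,-0.3,0.41,-0.19,-0.11],[0,-0.95,-0.27,0.41,-0.19,-0.11],[0,-0.96,-0.24,0.41,-0.19,-0.11],[0.01,-0.97,-0.21,0.41,-0.19,-0.11],[0.01,-0.97,-0.18,0.41,-0.19,-0.11],[0.02,-0.98,-0.15,0.41,-0.19,-0.11],[0.03,-0.98,-0.11,0.41,-0.19,-0.11]]}}

```text
clock: 11.9
eef_pos: [0.4534, 0.162, 0.2424]
tcp_rot: [0.767, -0.051, 0.639, 0.017]
force: [0.3, -0.8, -1.2]
gripper_width: 0.172
```

Call:
{"op": "servo_tool", "data": {"commands": [[0.03,-0.98,-0.08,0.41,-0.19,-0.11],[0.04,-0.99,-0.05,0.41,-0.19,-0.11],[0.05,-0.99,-0.02,0.41,-0.19,-0.11],[0.06,-0.99,0.01,0.41,-0.19,-0.11],[0.07,-0.99,0.04,0.41,-0.19,-0.11],[0.08,-0.98,0.07,0.41,-0.19,-0.11],[0.09,-0.98,0.11,0.41,-0.19,-0.11],[0.1,-0.97,0.14,0.41,-0.19,-0.11],[0.11,-0.97,0.17,0.41,-0.19,-0.11],[0.12,-0.96,0.2,0.41,-0.19,-0.11]]}}

```text
clock: 13.15
eef_pos: [0.455, -0.0421, 0.2559]
tcp_rot: [0.815, 0.053, 0.564, -0.121]
force: [1.0, 0.2, -1.5]
gripper_width: 0.172
```

Run:
```python
from face import *
st(); p=tcp_for_tip(0,-.014,.04)
plan(p,slotTool())
```

```text
t 13.15 p [ 0.455  -0.0421  0.2559] q [-0.13 -0.67  2.14 -0.1   1.31 -1.44] F [ 1.   0.2 -1.5] w 0.172
N 12 dist 0.2292 ang 0.405
[[0.26,-0.9,0.2,0.37,-0.15,-0.12],[0.27,-0.89,0.22,0.37,-0.15,-0.12],[0.28,-0.88,0.24,0.37,-0.15,-0.12],[0.29,-0.87,0.27,0.37,-0.15,-0.12],[0.31,-0.86,0.29,0.37,-0.15,-0.12],[0.32,-0.85,0.31,0.37,-0.15,-0.12],[0.33,-0.83,0.33,0.37,-0.15,-0.12],[0.34,-0.82,0.35,0.37,-0.15,-0.12],[0.35,-0.81,0.37,0.37,-0.15,-0.12],[0.37,-0.79,0.39,0.37,-0.15,-0.12]]
[[0.38,-0.78,0.41,0.37,-0.15,-0.12],[0.39,-0.76,0.43,0.37,-0.15,-0.12]]
```

Call:
{"op": "servo_tool", "data": {"commands": [[0.26,-0.9,0.2,0.37,-0.15,-0.12],[0.27,-0.89,0.22,0.37,-0.15,-0.12],[0.28,-0.88,0.24,0.37,-0.15,-0.12],[0.29,-0.87,0.27,0.37,-0.15,-0.12],[0.31,-0.86,0.29,0.37,-0.15,-0.12],[0.32,-0.85,0.31,0.37,-0.15,-0.12],[0.33,-0.83,0.33,0.37,-0.15,-0.12],[0.34,-0.82,0.35,0.37,-0.15,-0.12],[0.35,-0.81,0.37,0.37,-0.15,-0.12],[0.37,-0.79,0.39,0.37,-0.15,-0.12]]}}

```text
clock: 14.4
eef_pos: [0.4601, -0.238, 0.2426]
tcp_rot: [0.826, 0.142, 0.485, -0.249]
force: [-1.0, 0.7, -1.2]
gripper_width: 0.171
```

Run:
```python
from face import *
s=st(); p=tcp_for_tip(0,-.014,.04)
R=slotR(YAW); print('tip slot',(R.T@(s['eef_pos']-S)-[0,0,.098]).round(4))
plan(p,slotTool())
c,im=snap('wrist','w6'); crop(im,170,120,260,220,3,'w6a')
```

```text
t 14.4 p [ 0.4601 -0.238   0.2426] q [-0.57 -0.64  2.19 -0.02  1.08 -1.55] F [-1.   0.7 -1.2] w 0.171
tip slot [-0.0094  0.0095  0.0652]
N 2 dist 0.0357 ang 0.056
[[0.62,-0.61,0.21,0.32,-0.08,-0.12],[0.62,-0.6,0.22,0.32,-0.08,-0.12]]
```

View pics/w6a.png

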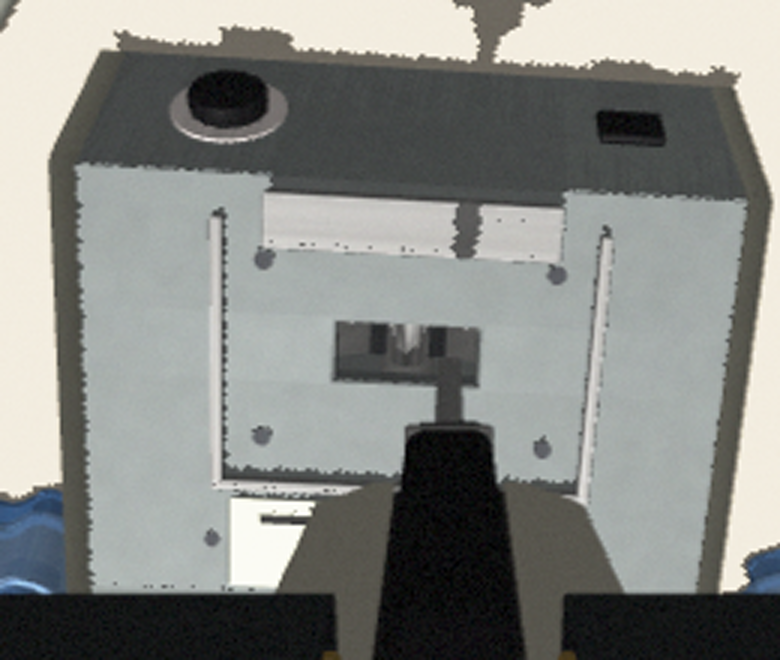

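Run:
```python
from face import *
c,im=load('w6'); R=slotR(YAW)
f=lambda p:tuple(((np.array(p)-[170,120]+.5)*3-.5).round(1))
for o in O: print(o*1000, f(proj(c,S+R@o)))
s=robot.read_state(); Rt=q2R(s['tcp_rot'])
tip=s['eef_pos']+.098*Rt[:,0]; 
for sx in (-1,1):
  for sy in (-1,1): print('tip',sx,sy,f(proj(c,tip+Rt@np.array([0,sy*.003,sx*.006]))))
sh=s['eef_pos']+.028*Rt[:,0]
for sy in (-1,1): print('shoulder',sy,f(proj(c,sh+Rt@np.array([0,sy*.008,-.013]))))
```

```text
[ -9.5 -23.    0. ] (np.float64(335.6), np.float64(321.3))
[-9.5 23.   0. ] (np.float64(480.4), np.float64(327.8))
[ 9.5 23.   0. ] (np.float64(477.0), np.float64(385.1))
[  9.5 -23.    0. ] (np.float64(334.3), np.float64(378.9))
[-33.5 -45.   12.5] (np.float64(259.8), np.float64(248.5))
[-33.5  45.   12.5] (np.float64(559.9), np.float64(262.6))
[ 43.5 -58.    5. ] (np.float64(222.7), np.float64(479.2))
[43.5 58.   5. ] (np.float64(578.2), np.float64(493.5))
tip -1 -1 (np.float64(430.1), np.float64(356.2))
tip -1 1 (np.float64(453.6), np.float64(356.3))
tip 1 -1 (np.float64(430.3), np.float64(400.9))
tip 1 1 (np.float64(453.5), np.float64(400.9))
shoulder -1 (np.float64(397.3), np.float64(416.6))
shoulder 1 (np.float64(481.6), np.float64(416.7))
```

```bash
cat >> face.py <<'E'
TO=np.array([.098,.0019,.0013])
def tipnow():
    s=robot.read_state(); Rt=q2R(s['tcp_rot']); return slotR(YAW).T@(s['eef_pos']+Rt@TO-S)
def goto_tip(x,y,z,**k):
    Rt=slotTool(); p=S+slotR(YAW)@np.array([x,y,z])-Rt@TO
    return plan(p,Rt,**k)
E
python3 - <<'E'
from face import *
print(tipnow().round(4)); e=goto_tip(0,-.014,.02); goto_tip(0,-.014,-.023,start=e)
E
```

```text
[-0.009   0.0119  0.0646]
N 3 dist 0.0512 ang 0.054
[[0.73,-0.42,0.12,0.21,-0.05,-0.07],[0.74,-0.41,0.12,0.21,-0.05,-0.07],[0.74,-0.41,0.12,0.21,-0.05,-0.07]]
N 3 dist 0.043 ang 0.0
[[0.72,0,0,0,0,0],[0.72,0,0,0,0,0],[0.72,0,0,0,0,0]]
```

Call:
{"op": "servo_tool", "data": {"commands": [[0.73,-0.42,0.12,0.21,-0.05,-0.07],[0.74,-0.41,0.12,0.21,-0.05,-0.07],[0.74,-0.41,0.12,0.21,-0.05,-0.07],[0,0,0,0,0,0]]}}

```text
clock: 14.95
eef_pos: [0.4691, -0.277, 0.2089]
tcp_rot: [0.823, 0.158, 0.474, -0.271]
force: [-0.1, 0.6, -0.6]
gripper_width: 0.173
```

Run:
```python
from face import *
st(); print(tipnow().round(4))
e=goto_tip(0,-.014,-.023)
c,im=snap('wrist','w7'); crop(im,190,130,240,180,3.3,'w7a')
R=slotR(YAW)
f=lambda p:tuple(((np.array(p)-[190,130]+.5)*3.3-.5).round(1))
for o in O: print(o*1000, f(proj(c,S+R@o)))
print(f(proj(c,S+R@[0,0,0])))
```

```text
t 14.95 p [ 0.4691 -0.277   0.2089] q [-0.62 -0.54  2.19 -0.01  0.96 -1.55] F [-0.1  0.6 -0.6] w 0.173
[ 0.0015 -0.0146  0.0208]
N 3 dist 0.0438 ang 0.004
[[0.73,0.01,-0.02,-0.01,0.01,0],[0.73,0.01,-0.02,-0.01,0.01,0],[0.73,0.01,-0.02,-0.01,0.01,0]]
[ -9.5 -23.    0. ] (np.float64(400.1), np.float64(322.0))
[-9.5 23.   0. ] (np.float64(585.0), np.float64(321.3))
[ 9.5 23.   0. ] (np.float64(582.4), np.float64(394.4))
[  9.5 -23.    0. ] (np.float64(400.9), np.float64(395.0))
[-33.5 -45.   12.5] (np.float64(303.1), np.float64(234.2))
[-33.5  45.   12.5] (np.float64(690.3), np.float64(232.8))
[ 43.5 -58.    5. ] (np.float64(265.9), np.float64(527.4))
[43.5 58.   5. ] (np.float64(716.6), np.float64(526.0))
(np.float64(492.1), np.float64(358.5))
```

View pics/w7a.png

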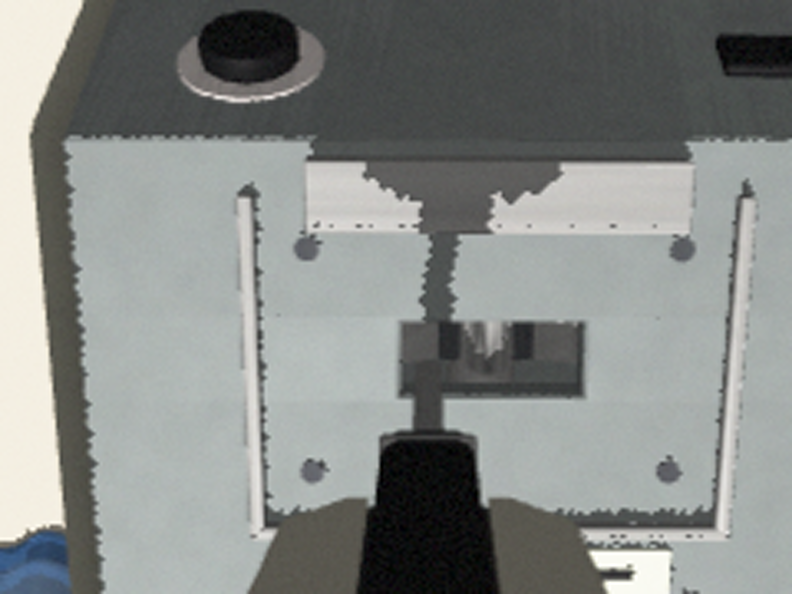

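Call:
{"op": "servo_tool", "data": {"commands": [[0.73,0.01,-0.03,0,0,0],[0.73,0.01,-0.03,0,0,0],[0.7,0.01,-0.02,0,0,0],[0,0,0,0,0,0]]}}

```text
clock: 15.5
eef_pos: [0.4878, -0.2883, 0.1696]
tcp_rot: [0.824, 0.157, 0.473, -0.27]
force: [-0.4, 0.2, -1.8]
gripper_width: 0.173
```

Run:
```python
from face import *
st(); print(tipnow().round(4))
```

```text
t 15.5 p [ 0.4878 -0.2883  0.1696] q [-0.62 -0.43  2.19 -0.01  0.85 -1.55] F [-0.4  0.2 -1.8] w 0.173
[ 0.0008 -0.0125 -0.0241]
```

Call:
{"op": "servo_tool", "data": {"commands": [[0,0.4,0,0,0,0],[0,0.4,0,0,0,0],[0,0.4,0,0,0,0]]}}

```text
clock: 15.88
eef_pos: [0.5028, -0.2685, 0.1705]
tcp_rot: [0.824, 0.157, 0.473, -0.271]
force: [-0.6, 0.5, -0.9]
gripper_width: 0.173
```

Run:
```python
from face import *
st(); print(tipnow().round(4)); snap('wrist','w8')
```

```text
t 15.88 p [ 0.5028 -0.2685  0.1705] q [-0.55 -0.41  2.18 -0.05  0.85 -1.46] F [-0.6  0.5 -0.9] w 0.173
[ 0.0017  0.0122 -0.0235]
```

View pics/w8.png

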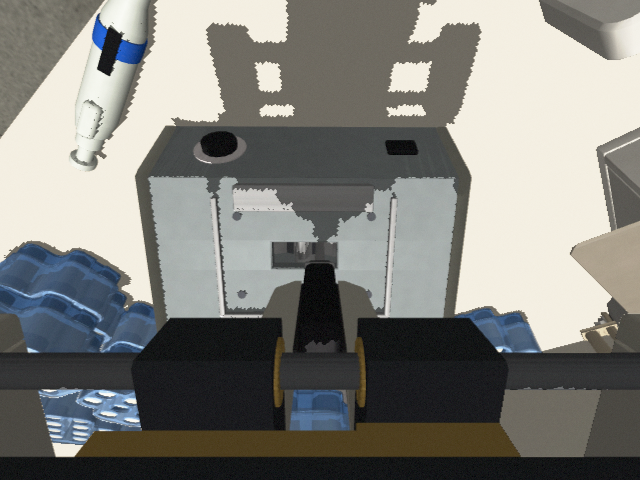

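Run:
```python
from face import *
c,im=load('w8'); crop(im,255,225,100,50,8,'w8a')
```

```text
(no output)
```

View pics/w8a.png

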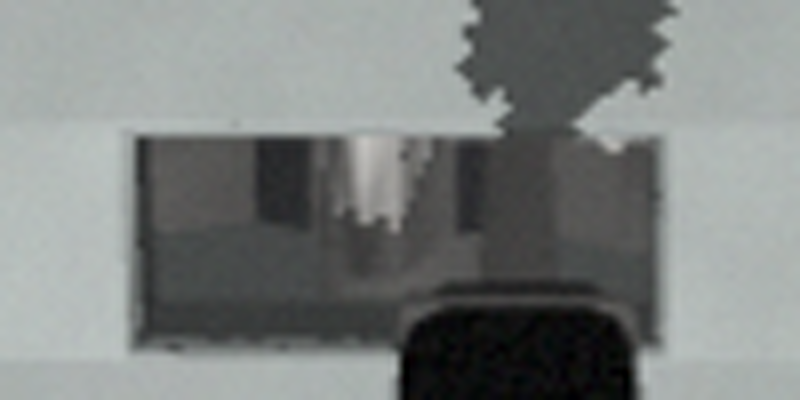

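Call:
{"op": "servo_tool", "data": {"commands": [[-0.5,0,-0.04,0,0,0],[-0.5,0,-0.04,0,0,0],[0,-0.6,0,0,0,0],[0,-0.65,0,0,0,0],[0,0,0,0,0,0]]}}

```text
clock: 16.55
eef_pos: [0.4789, -0.2804, 0.1917]
tcp_rot: [0.825, 0.156, 0.471, -0.27]
force: [0.4, 0.5, -1.1]
gripper_width: 0.172
```

Run:
```python
from face import *
st(); print(tipnow().round(4)); goto_tip(0,-.0135,-.0235)
c,im=snap('wrist','w9'); crop(im,200,180,200,120,4,'w9a')
```

```text
t 16.55 p [ 0.4789 -0.2804  0.1917] q [-0.62 -0.49  2.2  -0.01  0.91 -1.55] F [ 0.4  0.5 -1.1] w 0.172
[ 0.0021 -0.0113  0.001 ]
N 2 dist 0.0245 ang 0.009
[[0.61,-0.05,-0.04,-0.01,0.05,-0.02],[0.61,-0.05,-0.03,-0.01,0.05,-0.02]]
```

View pics/w9a.png

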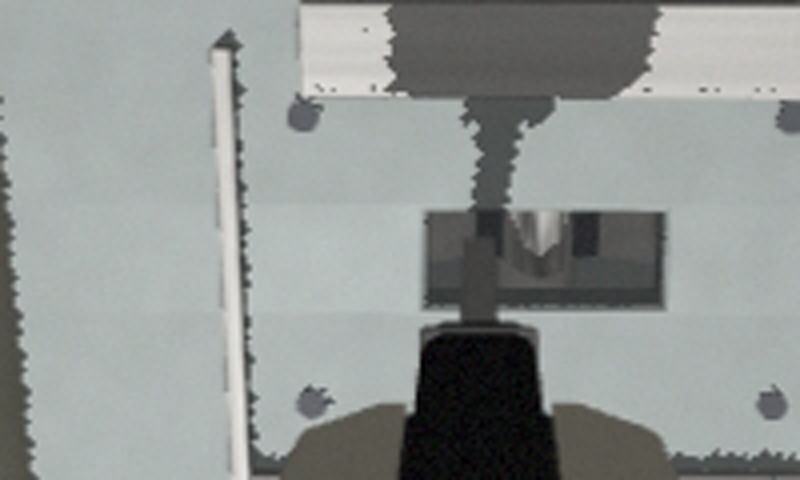

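Call:
{"op": "servo_tool", "data": {"commands": [[0.6,-0.06,-0.04,0,0.05,-0.02],[0.6,-0.05,-0.05,0,0.05,-0.02],[0,0,0,0,0,0]]}}

```text
clock: 16.98
eef_pos: [0.4871, -0.2878, 0.1683]
tcp_rot: [0.822, 0.157, 0.475, -0.27]
force: [1.1, 0.3, -0.8]
gripper_width: 0.169
```

Run:
```python
from face import *
st(); print(tipnow().round(4))
```

```text
t 16.98 p [ 0.4871 -0.2878  0.1683] q [-0.62 -0.43  2.19 -0.01  0.86 -1.55] F [ 1.1  0.3 -0.8] w 0.169
[-0.0009 -0.0126 -0.0248]
```

Call:
{"op": "servo_tool", "data": {"commands": [[0,0.4,0,0,0,0],[0,0.4,0,0,0,0],[0,0.4,0,0,0,0],[-0.5,0,0,0,0,0],[-0.5,0,-0.03,0,0,0],[0,-0.65,0,0,0,0],[0,-0.65,0,0,0,0],[0,0,0,0,0,0]]}}

```text
clock: 17.98
eef_pos: [0.4784, -0.2809, 0.1898]
tcp_rot: [0.824, 0.156, 0.474, -0.27]
force: [0.7, 0.6, -1.3]
gripper_width: 0.174
```

Run:
```python
from face import *
st(); print(tipnow().round(4)); goto_tip(0,-.013,-.0235)
c,im=snap('wrist','w10'); crop(im,200,180,200,120,4,'w10a')
```

```text
t 17.98 p [ 0.4784 -0.2809  0.1898] q [-0.62 -0.49  2.19 -0.01  0.91 -1.55] F [ 0.7  0.6 -1.3] w 0.174
[ 0.0005 -0.0122 -0.0006]
N 2 dist 0.0229 ang 0.003
[[0.57,-0.02,-0.01,0.01,0.01,-0.01],[0.57,-0.02,-0.01,0.01,0.01,-0.01]]
```

View pics/w10a.png

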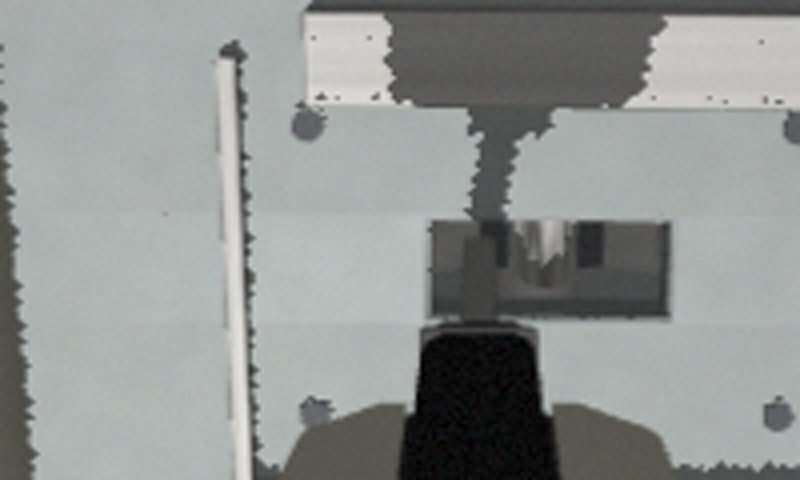

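Run:
```python
from face import *
c,im=snap('top','t1'); crop(im,395,140,160,150,4,'t1a')
R=slotR(YAW)
print(proj(c,S+R@[.06,0,0]))
```

```text
(np.float64(469.32459434370674), np.float64(227.29462680782558))
```

View pics/t1a.png

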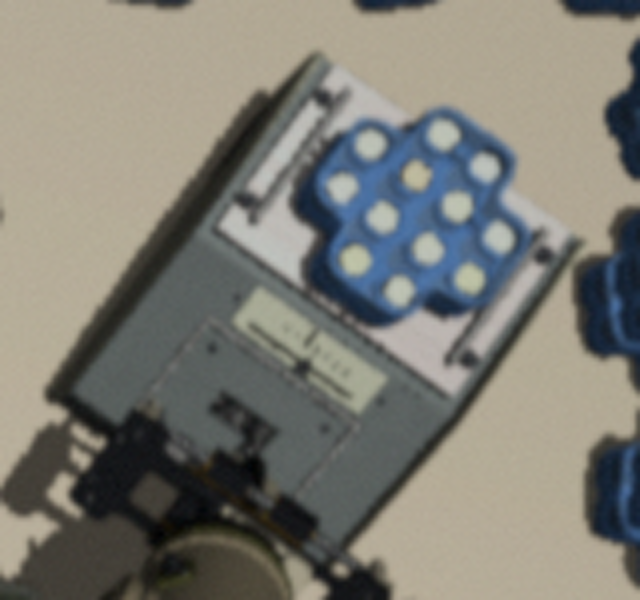

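Call:
{"op": "servo_tool", "data": {"commands": [[0.58,-0.03,-0.02,0,0,0],[0.58,-0.03,-0.02,0,0,0],[0,0,0,0,0,0],[0,0.4,0,0,0,0],[0,0.4,0,0,0,0],[0,0.42,0,0,0,0],[0,0,0,0,0,0]]}}

```text
clock: 18.95
eef_pos: [0.5034, -0.266, 0.1672]
tcp_rot: [0.824, 0.156, 0.475, -0.269]
force: [0.2, 0.9, -0.7]
gripper_width: 0.172
```

Run:
```python
from face import *
st(); print(tipnow().round(4))
c,im=snap('top','t2'); crop(im,435,200,70,50,10,'t2a'); 
_,i1=load('t1'); crop(i1,435,200,70,50,10,'t1b')
```

```text
t 18.95 p [ 0.5034 -0.266   0.1672] q [-0.55 -0.41  2.18 -0.05  0.85 -1.46] F [ 0.2  0.9 -0.7] w 0.172
[-0.0011  0.0149 -0.0258]
```

View pics/t2a.png

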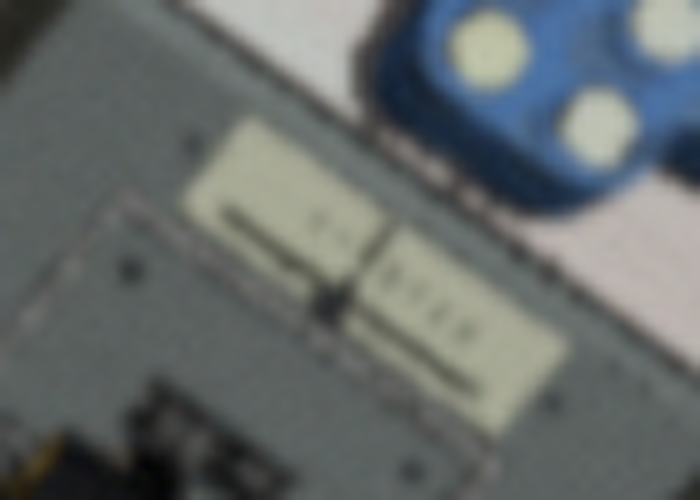

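View pics/t1b.png

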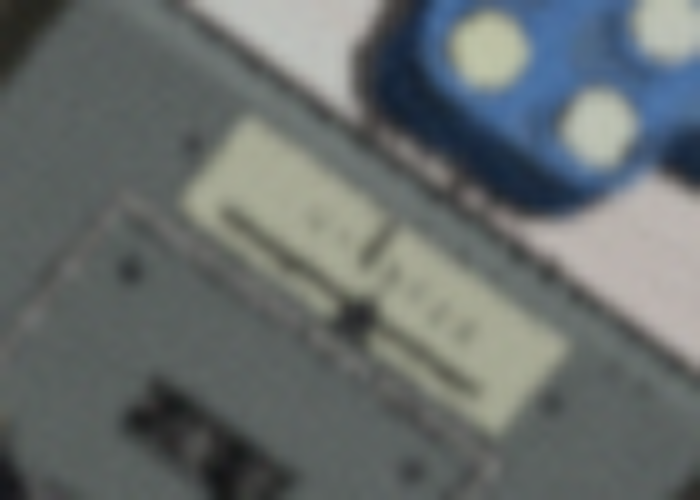

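Call:
{"op": "servo_tool", "data": {"commands": [[-0.6,0,0,0,0,0],[-1,0,0,0,0,0],[-1,0,0,0,0,0],[-0.6,0,0,0,0,0]]}}

```text
clock: 19.5
eef_pos: [0.4758, -0.2466, 0.2257]
tcp_rot: [0.823, 0.156, 0.475, -0.269]
force: [0.4, 0.1, -1.6]
gripper_width: 0.171
```

```bash
cat >> face.py <<'E'
GP=np.array([.4463,.3635,.1062]); GR=np.array([[-0.0035,-0.4227,0.9063],[0,0.9063,0.4227],[-1,0.0014,-0.0032]])
E
python3 - <<'E'
from face import *
st(); print(tipnow().round(4))
plan(GP+[0,0,.115],GR)
E
```

```text
t 19.5 p [ 0.4758 -0.2466  0.2257] q [-0.54 -0.57  2.18 -0.05  1.01 -1.47] F [ 0.4  0.1 -1.6] w 0.171
[-0.0011  0.014   0.0417]
N 31 dist 0.6108 ang 1.181
[[-0.3,0.77,-0.54,-0.42,0.19,0.11],[-0.29,0.79,-0.52,-0.42,0.19,0.11],[-0.27,0.81,-0.5,-0.42,0.19,0.11],[-0.26,0.82,-0.47,-0.42,0.19,0.11],[-0.24,0.84,-0.45,-0.42,0.19,0.11],[-0.23,0.86,-0.42,-0.42,0.19,0.11],[-0.22,0.87,-0.4,-0.42,0.19,0.11],[-0.2,0.89,-0.37,-0.42,0.19,0.11],[-0.19,0.9,-0.34,-0.42,0.19,0.11],[-0.17,0.92,-0.32,-0.42,0.19,0.11]]
[[-0.16,0.93,-0.29,-0.42,0.19,0.11],[-0.15,0.94,-0.26,-0.42,0.19,0.11],[-0.14,0.95,-0.23,-0.42,0.19,0.11],[-0.12,0.96,-0.2,-0.42,0.19,0.11],[-0.11,0.96,-0.17,-0.42,0.19,0.11],[-0.1,0.97,-0.14,-0.42,0.19,0.11],[-0.09,0.98,-0.11,-0.42,0.19,0.11],[-0.08,0.98,-0.08,-0.42,0.19,0.11],[-0.07,0.98,-0.04,-0.42,0.19,0.11],[-0.06,0.98,-0.01,-0.42,0.19,0.11]]
[[-0.05,0.98,0.02,-0.42,0.19,0.11],[-0.05,0.98,0.05,-0.42,0.19,0.11],[-0.04,0.98,0.09,-0.42,0.19,0.11],[-0.03,0.98,0.12,-0.42,0.19,0.11],[-0.02,0.97,0.15,-0.42,0.19,0.11],[-0.02,0.97,0.18,-0.42,0.19,0.11],[-0.01,0.96,0.21,-0.42,0.19,0.11],[-0.01,0.95,0.25,-0.42,0.19,0.11],[0,0.94,0.28,-0.42,0.19,0.11],[0,0.93,0.31,-0.42,0.19,0.11]]
[[0,0.92,0.34,-0.42,0.19,0.11]]
```

Call:
{"op": "servo_tool", "data": {"commands": [[-0.3,0.77,-0.54,-0.42,0.19,0.11],[-0.29,0.79,-0.52,-0.42,0.19,0.11],[-0.27,0.81,-0.5,-0.42,0.19,0.11],[-0.26,0.82,-0.47,-0.42,0.19,0.11],[-0.24,0.84,-0.45,-0.42,0.19,0.11],[-0.23,0.86,-0.42,-0.42,0.19,0.11],[-0.22,0.87,-0.4,-0.42,0.19,0.11],[-0.2,0.89,-0.37,-0.42,0.19,0.11],[-0.19,0.9,-0.34,-0.42,0.19,0.11],[-0.17,0.92,-0.32,-0.42,0.19,0.11]]}}

```text
clock: 20.75
eef_pos: [0.4602, -0.0361, 0.2193]
tcp_rot: [0.807, 0.05, 0.574, -0.128]
force: [0.1, 0.4, -0.8]
gripper_width: 0.172
```

Call:
{"op": "servo_tool", "data": {"commands": [[-0.16,0.93,-0.29,-0.42,0.19,0.11],[-0.15,0.94,-0.26,-0.42,0.19,0.11],[-0.14,0.95,-0.23,-0.42,0.19,0.11],[-0.12,0.96,-0.2,-0.42,0.19,0.11],[-0.11,0.96,-0.17,-0.42,0.19,0.11],[-0.1,0.97,-0.14,-0.42,0.19,0.11],[-0.09,0.98,-0.11,-0.42,0.19,0.11],[-0.08,0.98,-0.08,-0.42,0.19,0.11],[-0.07,0.98,-0.04,-0.42,0.19,0.11],[-0.06,0.98,-0.01,-0.42,0.19,0.11]]}}

```text
clock: 22.0
eef_pos: [0.4352, 0.1744, 0.211]
tcp_rot: [0.756, -0.061, 0.652, 0.021]
force: [0.8, 0.1, -1.7]
gripper_width: 0.168
```

Run:
```python
from face import *
st(); plan(GP+[0,0,.115],GR)
snap('wrist','w11')
```

```text
t 22.0 p [0.4352 0.1744 0.211 ] q [ 0.35 -0.35  1.97 -0.1   1.4  -1.33] F [ 0.8  0.1 -1.7] w 0.168
N 10 dist 0.1897 ang 0.359
[[-0.09,0.93,0.17,-0.4,0.17,0.11],[-0.08,0.92,0.2,-0.4,0.17,0.11],[-0.08,0.92,0.23,-0.4,0.17,0.11],[-0.07,0.91,0.26,-0.4,0.17,0.11],[-0.07,0.9,0.29,-0.4,0.17,0.11],[-0.06,0.89,0.32,-0.4,0.17,0.11],[-0.06,0.88,0.34,-0.4,0.17,0.11],[-0.06,0.87,0.37,-0.4,0.17,0.11],[-0.05,0.86,0.4,-0.4,0.17,0.11],[-0.05,0.85,0.42,-0.4,0.17,0.11]]
```

View pics/w11.png

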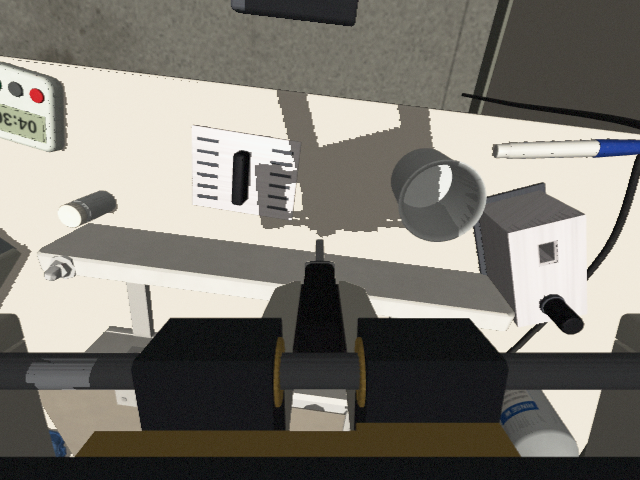

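Call:
{"op": "servo_tool", "data": {"commands": [[-0.09,0.93,0.17,-0.4,0.17,0.11],[-0.08,0.92,0.2,-0.4,0.17,0.11],[-0.08,0.92,0.23,-0.4,0.17,0.11],[-0.07,0.91,0.26,-0.4,0.17,0.11],[-0.07,0.9,0.29,-0.4,0.17,0.11],[-0.06,0.89,0.32,-0.4,0.17,0.11],[-0.06,0.88,0.34,-0.4,0.17,0.11],[-0.06,0.87,0.37,-0.4,0.17,0.11],[-0.05,0.84,0.38,-0.4,0.17,0.11],[-0.05,0.5,0.2,-0.3,0.17,0.11]]}}

```text
clock: 23.3
eef_pos: [0.4351, 0.3632, 0.2153]
tcp_rot: [0.682, -0.159, 0.696, 0.157]
force: [-1.2, -0.9, -1.4]
gripper_width: 0.169
```

Run:
```python
from face import *
st(); plan(GP+[0,0,.095],GR)
c,im=snap('wrist','w12'); crop(im,230,130,200,150,4,'w12a')
```

```text
t 23.3 p [0.4351 0.3632 0.2153] q [ 0.6   0.07  1.58  0.    1.52 -1.42] F [-1.2 -0.9 -1.4] w 0.169
N 1 dist 0.018 ang 0.023
[[0.69,-0.23,0.52,0.18,-0.22,0.01]]
```

View pics/w12a.png

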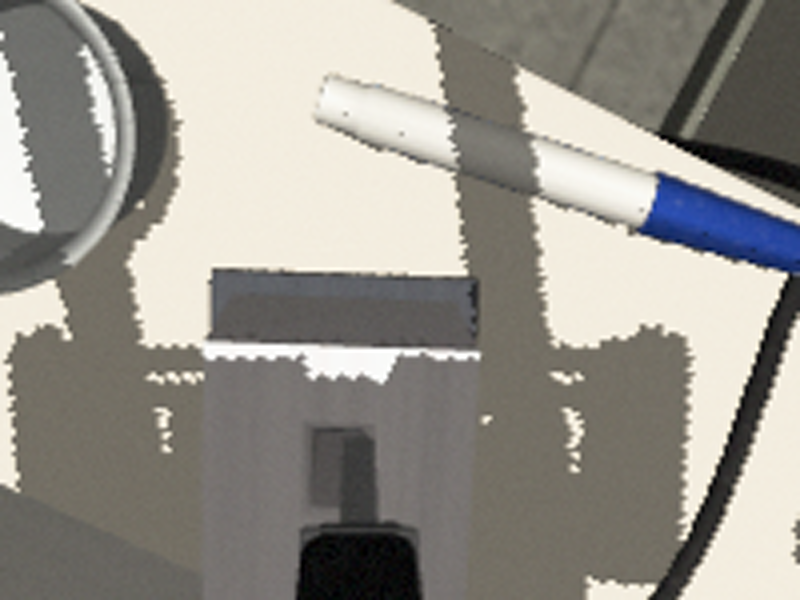

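Call:
{"op": "servo_tool", "data": {"commands": [[0.4,-0.23,0.52,0.18,-0.22,0],[0.3,0,0,0,0,0],[0,0,0,0,0,0]]}}

```text
clock: 23.72
eef_pos: [0.4466, 0.3631, 0.1991]
tcp_rot: [0.689, -0.153, 0.692, 0.153]
force: [0.1, -1.2, -0.6]
gripper_width: 0.17
```

Run:
```python
from face import *
s=st(); print(q2R(s['tcp_rot']).round(4).tolist());plan(GP+[0,0,.08],GR)
c,im=snap('wrist','w13'); crop(im,230,180,200,150,4,'w13a')
Rt=q2R(s['tcp_rot'])
f=lambda p:tuple(((np.array(p)-[230,180]+.5)*4-.5).round(1))
tip=s['eef_pos']+Rt@TO
print('tip edge',[f(proj(c,tip+Rt@np.array([0,y,-.006]))) for y in (-.003,.003)])
# predicted final tip at hole level (z=.078)
d=(s['eef_pos'][2]-.078)
for sx in(-.006,.006): print('at hole',[f(proj(c,np.r_[(s['eef_pos']+Rt@np.array([0,TO[1]+y,TO[2]+sx]))[:2],.078])) for y in (-.003,.003)])
```

```text
t 23.73 p [0.4466 0.3631 0.1991] q [ 0.59  0.08  1.59  0.    1.47 -1.41] F [ 0.1 -1.2 -0.6] w 0.17
[[-0.0038, -0.4218, 0.9067], [-0.0009, 0.9067, 0.4218], [-1.0, 0.0007, -0.0038]]
N 1 dist 0.0129 ang 0.001
[[0.65,0.03,0,-0.01,-0.01,0.01]]
tip edge [(np.float64(355.8), np.float64(242.5)), (np.float64(386.9), np.float64(242.4))]
at hole [(np.float64(355.6), np.float64(215.2)), (np.float64(384.3), np.float64(215.2))]
at hole [(np.float64(355.7), np.float64(270.4)), (np.float64(384.1), np.float64(270.4))]
```

View pics/w13a.png

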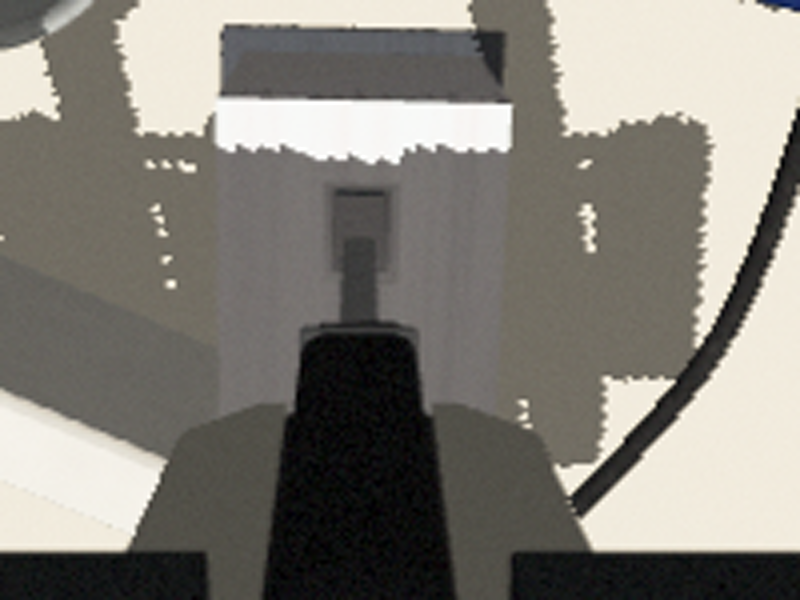

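Call:
{"op": "servo_tool", "data": {"commands": [[0.4,0.01,-0.11,0,0,0],[0.6,0,0,0,0,0],[0.6,0,0,0,0,0]]}}

```text
clock: 24.15
eef_pos: [0.445, 0.3623, 0.1669]
tcp_rot: [0.69, -0.152, 0.691, 0.153]
force: [-0.7, 0.2, -1.0]
gripper_width: 0.17
```

Run:
```python
from face import *
s=st(); 
c,im=snap('wrist','w14'); crop(im,230,180,200,150,4,'w14a')
```

```text
t 24.15 p [0.445  0.3623 0.1669] q [ 0.59  0.1   1.64  0.    1.41 -1.41] F [-0.7  0.2 -1. ] w 0.17
```

View pics/w14a.png

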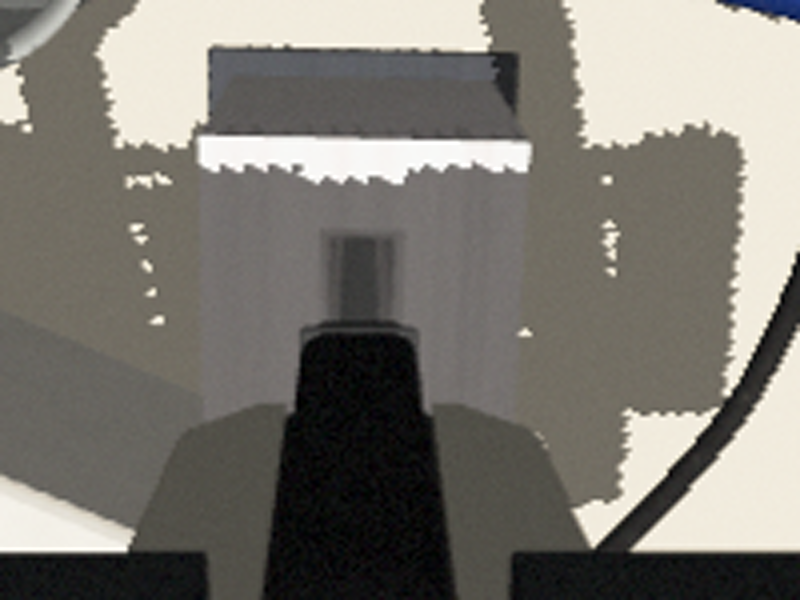

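Call:
{"op": "servo_tool", "data": {"commands": [[0.6,0,0,0,0,0],[0.7,0,0,0,0,0],[0.7,0,0,0,0,0],[0.55,0,0,0,0,0],[0,0,0,0,0,0]]}}

```text
clock: 24.82
eef_pos: [0.4437, 0.3615, 0.1089]
tcp_rot: [0.689, -0.153, 0.692, 0.152]
force: [0.1, -0.3, -2.4]
gripper_width: 0.173
```

Run:
```python
from face import *
s=st()
```

```text
t 24.82 p [0.4437 0.3615 0.1089] q [ 0.59  0.15  1.69  0.    1.31 -1.41] F [ 0.1 -0.3 -2.4] w 0.173
```

Call:
{"op": "servo_tool", "data": {"commands": [[0.13,0,0,0,0,0],[0.05,0,0,0,0,0]]}}

```text
clock: 25.08
eef_pos: [0.4439, 0.3617, 0.1062]
tcp_rot: [0.689, -0.153, 0.692, 0.152]
force: [-2.5, -2.9, 5.9]
gripper_width: 0.17
```

Call:
{"op": "servo_tool", "data": {"commands": [[0,0,0,0,0,0],[0,0,0,0,0,0],[0,0,0,0,0,0]], "grip": 0.5}}

```text
clock: 25.45
eef_pos: [0.4444, 0.3621, 0.1071]
tcp_rot: [0.689, -0.152, 0.691, 0.153]
force: [0.3, -0.7, -2.1]
gripper_width: 0.447
```

Run:
```python
from face import *
s=st()
c,im=snap('wrist','w15'); crop(im,200,150,240,200,3,'w15a')
```

```text
t 25.45 p [0.4444 0.3621 0.1071] q [ 0.59  0.15  1.69  0.    1.3  -1.41] F [ 0.3 -0.7 -2.1] w 0.447
```

View pics/w15a.png

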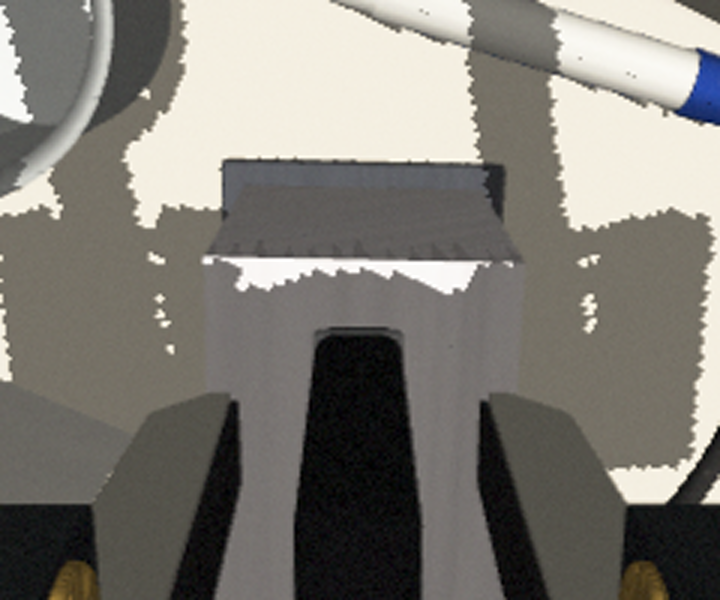

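Run:
```python
from face import *
s=robot.read_state(); p0=s['eef_pos'];R0=q2R(s['tcp_rot'])
a=np.radians(-1); R=toolR([0,0,-1],[-np.sin(a),np.cos(a),0])
plan([0.415,0.081,0.16],R,start=(p0+[0,0,.085],R0))
```

```text
N 15 dist 0.2844 ang 0.452
[[0.11,-0.81,-0.48,0.38,0,0],[0.11,-0.82,-0.46,0.38,0,0],[0.11,-0.84,-0.43,0.38,0,0],[0.11,-0.85,-0.41,0.38,0,0],[0.11,-0.86,-0.38,0.38,0,0],[0.11,-0.87,-0.36,0.38,0,0],[0.11,-0.88,-0.33,0.38,0,0],[0.11,-0.89,-0.3,0.38,0,0],[0.11,-0.9,-0.28,0.38,0,0],[0.11,-0.91,-0.25,0.38,0,0]]
[[0.11,-0.92,-0.22,0.38,0,0],[0.11,-0.92,-0.19,0.38,0,0],[0.11,-0.93,-0.17,0.38,0,0],[0.11,-0.93,-0.14,0.38,0,0],[0.11,-0.94,-0.11,0.38,0,0]]
```

Call:
{"op": "servo_tool", "data": {"commands": [[-0.5,0,0,0,0,0],[-1,0,0,0,0,0],[-1,0,0,0,0,0],[-1,0,0,0,0,0],[-0.8,0,0,0,0,0]], "grip": 0.5}}

```text
clock: 26.12
eef_pos: [0.4447, 0.3622, 0.2001]
tcp_rot: [0.69, -0.152, 0.691, 0.153]
force: [0.3, -0.1, 0.5]
gripper_width: 0.498
```

Run:
```python
from face import *
st(); c,im=snap('wrist','w16')
a=np.radians(-1); R=toolR([0,0,-1],[-np.sin(a),np.cos(a),0])
plan([0.415,0.081,0.16],R)
```

```text
t 26.12 p [0.4447 0.3622 0.2001] q [ 0.59  0.07  1.6   0.    1.47 -1.41] F [ 0.3 -0.1  0.5] w 0.498
N 15 dist 0.2867 ang 0.452
[[0.14,-0.81,-0.49,0.38,0,0],[0.14,-0.82,-0.46,0.38,0,0],[0.14,-0.84,-0.44,0.38,0,0],[0.14,-0.85,-0.41,0.38,0,0],[0.14,-0.86,-0.39,0.38,0,0],[0.14,-0.87,-0.36,0.38,0,0],[0.14,-0.88,-0.34,0.38,0,0],[0.14,-0.89,-0.31,0.38,0,0],[0.14,-0.9,-0.28,0.38,0,0],[0.14,-0.91,-0.25,0.38,0,0]]
[[0.14,-0.92,-0.23,0.38,0,0],[0.14,-0.92,-0.2,0.38,0,0],[0.14,-0.93,-0.17,0.38,0,0],[0.14,-0.93,-0.14,0.38,0,0],[0.14,-0.94,-0.11,0.38,0,0]]
```

View pics/w16.png

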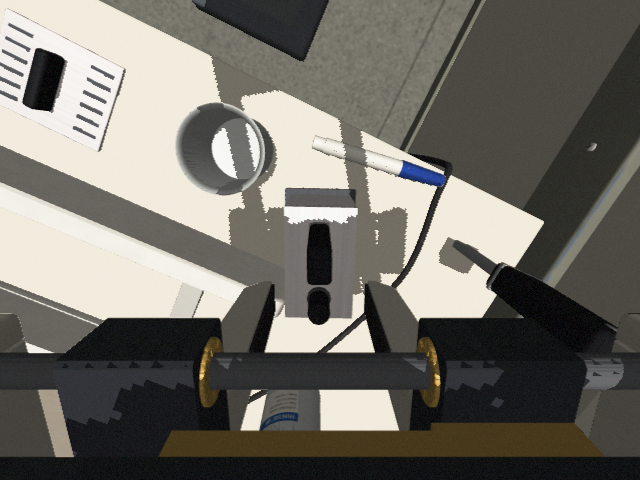

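Call:
{"op": "servo_tool", "data": {"commands": [[0.14,-0.81,-0.49,0.38,0,0],[0.14,-0.82,-0.46,0.38,0,0],[0.14,-0.84,-0.44,0.38,0,0],[0.14,-0.85,-0.41,0.38,0,0],[0.14,-0.86,-0.39,0.38,0,0],[0.14,-0.87,-0.36,0.38,0,0],[0.14,-0.88,-0.34,0.38,0,0],[0.14,-0.89,-0.31,0.38,0,0],[0.14,-0.9,-0.28,0.38,0,0],[0.14,-0.91,-0.25,0.38,0,0]]}}

```text
clock: 27.42
eef_pos: [0.4225, 0.1659, 0.1737]
tcp_rot: [0.707, -0.039, 0.705, 0.042]
force: [-0.4, -0.4, 0.7]
gripper_width: 0.498
```

Call:
{"op": "servo_tool", "data": {"commands": [[0.14,-0.92,-0.23,0.38,0,0],[0.14,-0.92,-0.2,0.38,0,0],[0.14,-0.93,-0.17,0.38,0,0],[0.14,-0.93,-0.14,0.38,0,0],[0.14,-0.9,-0.11,0.38,0,0],[0,0,0,0,0,0]]}}

```text
clock: 28.18
eef_pos: [0.4084, 0.0655, 0.1582]
tcp_rot: [0.708, 0.019, 0.706, -0.017]
force: [-0.5, 0.1, 0.4]
gripper_width: 0.499
```

Run:
```python
from face import *
st(); c,im=snap('wrist','w17')
```

```text
t 28.18 p [0.4084 0.0655 0.1582] q [ 0.03 -0.36  2.07  0.    1.43 -1.49] F [-0.5  0.1  0.4] w 0.499
```

View pics/w17.png

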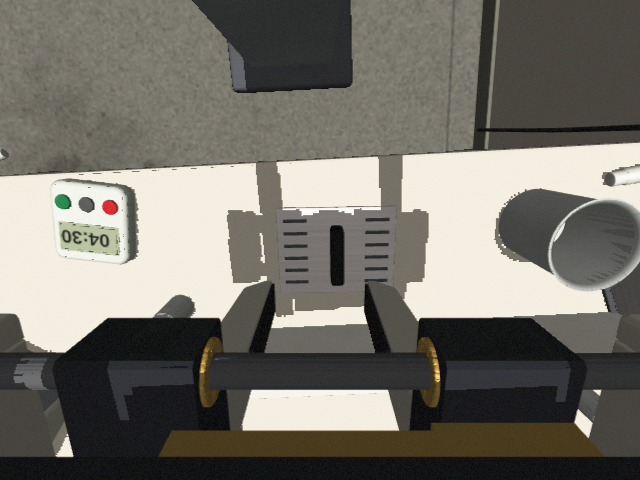

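Run:
```python
from face import *
c,im=load('w17'); crop(im,260,195,155,115,5,'w17a')
```

```text
(no output)
```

View pics/w17a.png

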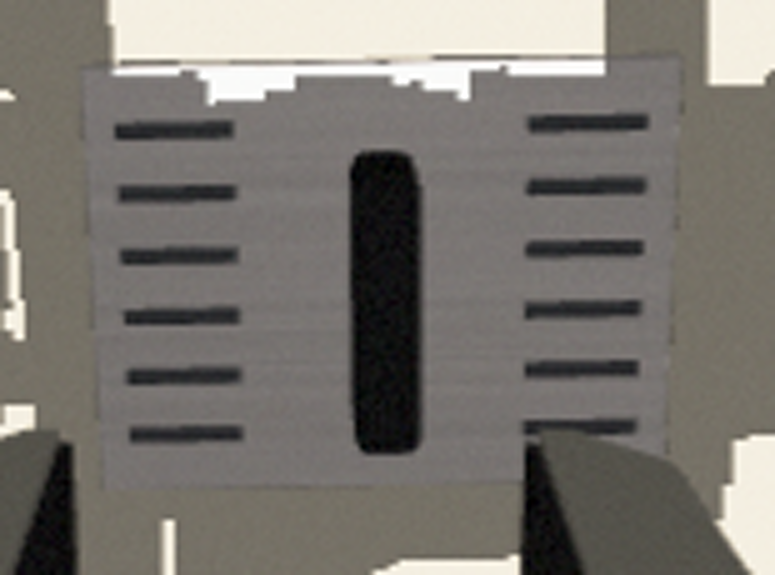

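Run:
```python
from face import *
c,im=load('w17')
f=lambda u,v:onz(c,260+(u+.5)/5-.5,195+(v+.5)/5-.5,.004)
V=[f(175.5,130),f(588,122),f(580.5,427),f(186.5,433)]
ang=lambda d:np.degrees(np.arctan2(d[1],d[0])).round(2)
print(np.round(V,4).tolist(),np.mean(V,0).round(4),'ydir',ang(V[1]-V[0]),ang(V[2]-V[3]),'xdir',ang(V[3]-V[0]),ang(V[2]-V[1]))
K=[f(84,68),f(682,57),f(104,489)]
print(np.round(K,4).tolist(),'w',np.linalg.norm(K[1]-K[0]),np.linalg.norm(K[2]-K[0]),'mid',(K[1]+K[2])/2,ang(K[1]-K[0]),ang(K[2]-K[0]))
g=lambda u,v:onz(c,260+(u+.5)/5-.5,195+(v+.5)/5-.5,.028)
print('rib top near',g(383,152),'far',g(389,453))
```

```text
[[0.3998, 0.0436, 0.004], [0.4024, 0.1197, 0.004], [0.4627, 0.1179, 0.004], [0.4599, 0.0414, 0.004]] [0.4312 0.0806 0.004 ] ydir 88.09 87.87 xdir -2.1 -1.73
[[0.3874, 0.0278, 0.004], [0.3912, 0.1369, 0.004], [0.4708, 0.0244, 0.004]] w 0.10918663676154745 0.08345099856254821 mid [0.43098119 0.08067084 0.004     ] 88.03 -2.28
rib top near [0.40040383 0.08073392 0.028     ] far [0.45595239 0.07965118 0.028     ]
```

Run:
```python
from face import *
a=np.radians(-2.05); R=toolR([0,0,-1],[-np.sin(a),np.cos(a),0])
e=plan([0.4311,0.0806,0.06],R)
plan([0.4311,0.0806,0.014],R,start=e)
```

```text
N 6 dist 0.102 ang 0.015
[[0.82,0.13,0.18,-0.03,0.01,-0.01],[0.82,0.13,0.18,-0.03,0.01,-0.01],[0.82,0.13,0.18,-0.03,0.01,-0.01],[0.82,0.13,0.18,-0.03,0.01,-0.01],[0.82,0.13,0.18,-0.03,0.01,-0.01],[0.82,0.13,0.18,-0.03,0.01,-0.01]]
N 3 dist 0.046 ang 0.0
[[0.77,0,0,0,0,0],[0.77,0,0,0,0,0],[0.77,0,0,0,0,0]]
```

Call:
{"op": "servo_tool", "data": {"commands": [[0.8,0.13,0.18,-0.03,0.01,-0.01],[0.8,0.13,0.18,-0.03,0.01,-0.01],[0.8,0.13,0.18,-0.03,0.01,-0.01],[0.8,0.13,0.18,-0.03,0.01,-0.01],[0.8,0.13,0.18,-0.03,0.01,-0.01],[0.6,0.13,0.18,-0.03,0.01,-0.01],[0,0,0,0,0,0]]}}

```text
clock: 29.1
eef_pos: [0.4301, 0.0851, 0.0567]
tcp_rot: [0.705, 0.01, 0.709, -0.011]
force: [0.1, 0.3, 0.6]
gripper_width: 0.5
```

Run:
```python
from face import *
s=st(); print(q2R(s['tcp_rot']).round(3).tolist())
a=np.radians(-2.05); R=toolR([0,0,-1],[-np.sin(a),np.cos(a),0])
e=plan([0.4311,0.0806,0.014],R)
c,im=snap('wrist','w18'); crop(im,220,150,200,180,4,'w18a')
```

```text
t 29.1 p [0.4301 0.0851 0.0567] q [ 0.08 -0.15  2.09 -0.    1.21 -1.46] F [0.1 0.3 0.6] w 0.5
[[-0.007, 0.029, 1.0], [-0.001, 1.0, -0.029], [-1.0, -0.001, -0.007]]
N 3 dist 0.0429 ang 0.009
[[0.71,-0.07,0.02,0.03,-0.03,0],[0.71,-0.07,0.02,0.03,-0.03,0],[0.71,-0.07,0.02,0.03,-0.03,0]]
```

View pics/w18a.png

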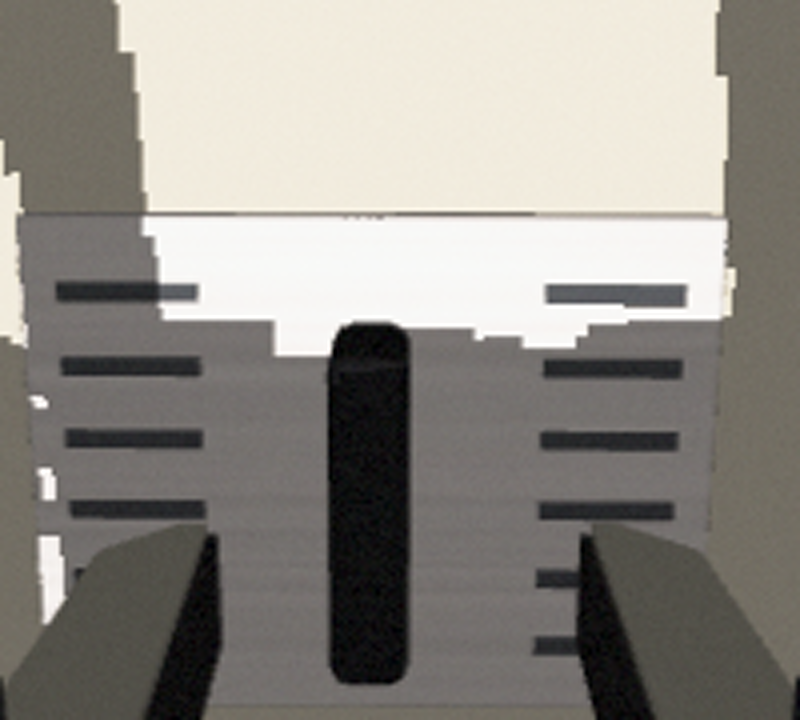

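Call:
{"op": "servo_tool", "data": {"commands": [[0.6,-0.1,0.02,0.03,-0.03,0],[0.7,-0.08,0.02,0.03,-0.03,0],[0.6,-0.03,0.02,0.03,-0.03,0],[0,0,0,0,0,0]]}}

```text
clock: 29.65
eef_pos: [0.4319, 0.0803, 0.0174]
tcp_rot: [0.708, 0.013, 0.706, -0.014]
force: [0.4, 0.8, 0.1]
gripper_width: 0.501
```

Run:
```python
from face import *
s=st(); print(q2R(s['tcp_rot']).round(3).tolist())
a=np.radians(-2.05); R=toolR([0,0,-1],[-np.sin(a),np.cos(a),0])
e=plan([0.4311,0.0806,0.014],R)
```

```text
t 29.65 p [0.4319 0.0803 0.0174] q [ 0.07 -0.09  2.12 -0.    1.11 -1.46] F [0.4 0.8 0.1] w 0.501
[[0.003, 0.038, 0.999], [-0.001, 0.999, -0.038], [-1.0, -0.001, 0.004]]
N 1 dist 0.0035 ang 0.004
[[0.17,0.02,-0.04,-0.02,0.04,0.01]]
```

Call:
{"op": "servo_tool", "data": {"commands": [[0.17,0.02,-0.03,0,0.04,0],[0,0,0,0,0,0],[0,0,0,0,0,0],[0,0,0,0,0,0],[0,0,0,0,0,0]], "grip": 1}}

```text
clock: 30.28
eef_pos: [0.4323, 0.0808, 0.0148]
tcp_rot: [0.708, 0.013, 0.706, -0.014]
force: [0.4, -0.8, -1.6]
gripper_width: 0.124
```

Run:
```python
from face import *
s=st(); print(q2R(s['tcp_rot']).round(3).tolist())
```

```text
t 30.27 p [0.4323 0.0808 0.0148] q [ 0.07 -0.09  2.12 -0.    1.11 -1.46] F [ 0.4 -0.8 -1.6] w 0.124
[[0.002, 0.037, 0.999], [-0.001, 0.999, -0.037], [-1.0, -0.001, 0.002]]
```

```bash
cat >> face.py <<'E'
PE=np.array([.0148,0.0,-.0432]) # lower edge bottom corner mid, in tool frame
def goto_edge(xe,y,ze,th,**k):
    Rs=slotR(YAW); t=np.radians(th); u=np.array([np.cos(t),0,np.sin(t)]); n=np.array([-np.sin(t),0,np.cos(t)])
    Rt=Rs@np.stack([-n,[0,1,0],u],1)
    p=S+Rs@np.array([xe,y,ze])-Rt@PE
    return plan(p,Rt,**k)
def edgenow():
    s=robot.read_state(); Rt=q2R(s['tcp_rot']); Rs=slotR(YAW)
    e=Rs.T@(s['eef_pos']+Rt@PE-S); M=Rs.T@Rt
    th=np.degrees(np.arctan2(M[2,2],M[0,2])); yaw=np.degrees(np.arctan2(M[1,2],M[0,2])); roll=np.degrees(np.arcsin(M[2,1]))
    print('edge mm',(e*1000).round(1),'theta',th.round(2),'yaw',yaw.round(2),'roll',roll.round(2))
E
python3 - <<'E'
from face import *
s=robot.read_state(); p0=s['eef_pos'];R0=q2R(s['tcp_rot'])
goto_edge(-.0275,0,.04,8,start=(p0+[0,0,.17],R0))
E
```

```text
N 19 dist 0.3774 ang 0.884
[[0.05,-0.96,0.24,0.38,-0.42,-0.13],[0.07,-0.95,0.27,0.38,-0.42,-0.13],[0.09,-0.94,0.3,0.38,-0.42,-0.13],[0.11,-0.93,0.32,0.38,-0.42,-0.13],[0.13,-0.92,0.35,0.38,-0.42,-0.13],[0.15,-0.91,0.37,0.38,-0.42,-0.13],[0.18,-0.9,0.39,0.38,-0.42,-0.13],[0.2,-0.88,0.41,0.38,-0.42,-0.13],[0.22,-0.87,0.43,0.38,-0.42,-0.13],[0.25,-0.85,0.45,0.38,-0.42,-0.13]]
[[0.27,-0.83,0.47,0.38,-0.42,-0.13],[0.29,-0.82,0.48,0.38,-0.42,-0.13],[0.32,-0.8,0.5,0.38,-0.42,-0.13],[0.34,-0.78,0.51,0.38,-0.42,-0.13],[0.37,-0.76,0.52,0.38,-0.42,-0.13],[0.4,-0.74,0.53,0.38,-0.42,-0.13],[0.42,-0.72,0.54,0.38,-0.42,-0.13],[0.45,-0.7,0.54,0.38,-0.42,-0.13],[0.47,-0.68,0.55,0.38,-0.42,-0.13]]
```

Call:
{"op": "servo_tool", "data": {"commands": [[-0.5,0,0,0,0,0],[-1,0,0,0,0,0],[-1,0,0,0,0,0],[-1,0,0,0,0,0],[-1,0,0,0,0,0],[-1,0,0,0,0,0],[-1,0,0,0,0,0],[-1,0,0,0,0,0],[-0.7,0,0,0,0,0]]}}

```text
clock: 31.4
eef_pos: [0.4309, 0.0809, 0.1883]
tcp_rot: [0.708, 0.013, 0.706, -0.013]
force: [0.1, 0.2, -1.1]
gripper_width: 0.124
```

Run:
```python
from face import *
st(); goto_edge(-.0275,0,.04,8)
c,im=snap('wrist','w19'); crop(im,170,150,300,200,2.6,'w19a')
s=robot.read_state(); Rt=q2R(s['tcp_rot'])
f=lambda p:tuple(((np.array(p)-[170,150]+.5)*2.6-.5).round(1))
for y in (-.055,0,.055): print(y,f(proj(c,s['eef_pos']+Rt@np.array([.0108,y,-.0432]))))
```

```text
t 31.4 p [0.4309 0.0809 0.1883] q [ 0.07 -0.3   1.97 -0.    1.48 -1.46] F [ 0.1  0.2 -1.1] w 0.124
N 19 dist 0.378 ang 0.884
[[0.06,-0.96,0.25,0.38,-0.42,-0.13],[0.08,-0.95,0.27,0.38,-0.42,-0.13],[0.1,-0.94,0.3,0.38,-0.42,-0.13],[0.12,-0.93,0.32,0.38,-0.42,-0.13],[0.14,-0.92,0.35,0.38,-0.42,-0.13],[0.16,-0.91,0.37,0.38,-0.42,-0.13],[0.19,-0.9,0.39,0.38,-0.42,-0.13],[0.21,-0.88,0.41,0.38,-0.42,-0.13],[0.23,-0.87,0.43,0.38,-0.42,-0.13],[0.26,-0.85,0.45,0.38,-0.42,-0.13]]
[[0.28,-0.83,0.47,0.38,-0.42,-0.13],[0.3,-0.82,0.48,0.38,-0.42,-0.13],[0.33,-0.8,0.49,0.38,-0.42,-0.13],[0.35,-0.78,0.51,0.38,-0.42,-0.13],[0.38,-0.76,0.52,0.38,-0.42,-0.13],[0.41,-0.74,0.53,0.38,-0.42,-0.13],[0.43,-0.72,0.54,0.38,-0.42,-0.13],[0.46,-0.7,0.54,0.38,-0.42,-0.13],[0.48,-0.68,0.55,0.38,-0.42,-0.13]]
-0.055 (np.float64(99.8), np.float64(168.4))
0 (np.float64(389.7), np.float64(168.1))
0.055 (np.float64(679.8), np.float64(167.8))
```

View pics/w19a.png

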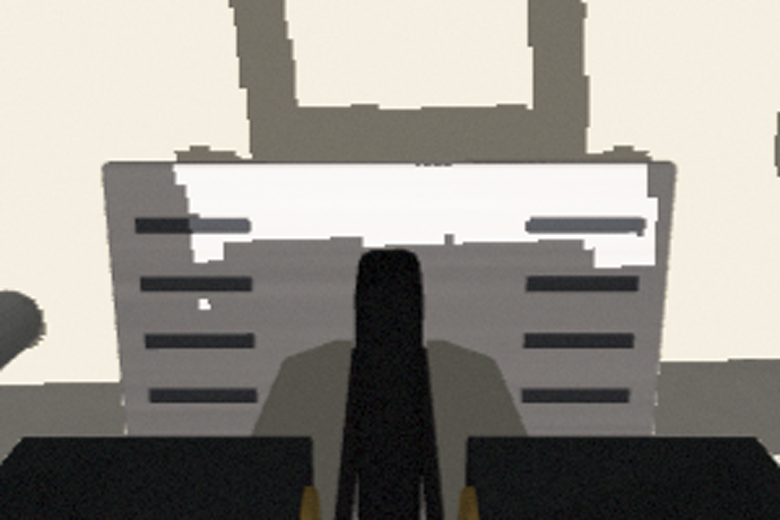

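```bash
sed -i 's/^PE=.*/PE=np.array([.0155,0.0,-.0443])/' face.py
python3 - <<'E'
from face import *
goto_edge(-.0265,0,.04,8)
E
```

```text
N 19 dist 0.3789 ang 0.882
[[0.06,-0.96,0.25,0.38,-0.42,-0.13],[0.08,-0.96,0.27,0.38,-0.42,-0.13],[0.1,-0.95,0.3,0.38,-0.42,-0.13],[0.12,-0.93,0.33,0.38,-0.42,-0.13],[0.14,-0.92,0.35,0.38,-0.42,-0.13],[0.16,-0.91,0.37,0.38,-0.42,-0.13],[0.19,-0.9,0.39,0.38,-0.42,-0.13],[0.21,-0.88,0.41,0.38,-0.42,-0.13],[0.23,-0.87,0.43,0.38,-0.42,-0.13],[0.26,-0.85,0.45,0.38,-0.42,-0.13]]
[[0.28,-0.84,0.47,0.38,-0.42,-0.13],[0.31,-0.82,0.48,0.38,-0.42,-0.13],[0.33,-0.8,0.5,0.38,-0.42,-0.13],[0.36,-0.78,0.51,0.38,-0.42,-0.13],[0.38,-0.76,0.52,0.38,-0.42,-0.13],[0.41,-0.74,0.53,0.38,-0.42,-0.13],[0.43,-0.72,0.54,0.38,-0.42,-0.13],[0.46,-0.7,0.54,0.38,-0.42,-0.13],[0.48,-0.68,0.55,0.38,-0.42,-0.13]]
```

Call:
{"op": "servo_tool", "data": {"commands": [[0.06,-0.96,0.25,0.38,-0.42,-0.13],[0.08,-0.95,0.27,0.38,-0.42,-0.13],[0.1,-0.94,0.3,0.38,-0.42,-0.13],[0.12,-0.93,0.32,0.38,-0.42,-0.13],[0.14,-0.92,0.35,0.38,-0.42,-0.13],[0.16,-0.91,0.37,0.38,-0.42,-0.13],[0.19,-0.9,0.39,0.38,-0.42,-0.13],[0.21,-0.88,0.41,0.38,-0.42,-0.13],[0.23,-0.87,0.43,0.38,-0.42,-0.13],[0.26,-0.85,0.45,0.38,-0.42,-0.13]]}}

```text
clock: 32.7
eef_pos: [0.4686, -0.1294, 0.1717]
tcp_rot: [0.806, 0.085, 0.56, -0.171]
force: [0.6, 0.3, -0.4]
gripper_width: 0.127
```

Run:
```python
from face import *
st();edgenow();goto_edge(-.0265,0,.05,8)
```

```text
t 32.7 p [ 0.4686 -0.1294  0.1717] q [-0.32 -0.54  2.21 -0.08  1.1  -1.5 ] F [ 0.6  0.3 -0.4] w 0.127
edge mm [-139.6   91.3  121.4] theta -8.24 yaw 14.88 roll 4.55
N 9 dist 0.1612 ang 0.389
[[0.21,-0.72,0.49,0.35,-0.4,-0.11],[0.23,-0.71,0.5,0.35,-0.4,-0.11],[0.25,-0.69,0.51,0.35,-0.4,-0.11],[0.27,-0.67,0.52,0.35,-0.4,-0.11],[0.3,-0.66,0.53,0.35,-0.4,-0.11],[0.32,-0.64,0.54,0.35,-0.4,-0.11],[0.34,-0.62,0.55,0.35,-0.4,-0.11],[0.36,-0.6,0.55,0.35,-0.4,-0.11],[0.39,-0.59,0.56,0.35,-0.4,-0.11]]
```

Call:
{"op": "servo_tool", "data": {"commands": [[0.21,-0.72,0.49,0.35,-0.4,-0.11],[0.23,-0.71,0.5,0.35,-0.4,-0.11],[0.25,-0.69,0.51,0.35,-0.4,-0.11],[0.27,-0.67,0.52,0.35,-0.4,-0.11],[0.3,-0.66,0.53,0.35,-0.4,-0.11],[0.32,-0.64,0.54,0.35,-0.4,-0.11],[0.34,-0.62,0.55,0.35,-0.4,-0.11],[0.36,-0.6,0.55,0.35,-0.4,-0.11],[0.3,-0.4,0.4,0.35,-0.4,-0.11],[0,0,0,0,0,0]]}}

```text
clock: 33.95
eef_pos: [0.4948, -0.2965, 0.1658]
tcp_rot: [0.851, 0.142, 0.411, -0.296]
force: [-0.8, 0.4, -1.0]
gripper_width: 0.124
```

Run:
```python
from face import *
s=st();edgenow();goto_edge(-.0265,0,.022,8)
c,im=snap('wrist','w20'); crop(im,140,90,360,240,2.2,'w20a')
Rt=q2R(s['tcp_rot']); Rs=slotR(YAW)
f=lambda p:tuple(((np.array(p)-[140,90]+.5)*2.2-.5).round(1))
for y in (-.055,.055): print('edge',f(proj(c,s['eef_pos']+Rt@(PE+[-.004,y,0]))))
for o in O[4:]: print(o*1000,f(proj(c,S+Rs@o)))
for o in [(-.0435,-.058,.005),(-.0435,.058,.005)]: print(o,f(proj(c,S+Rs@np.array(o))))
```

```text
t 33.95 p [ 0.4948 -0.2965  0.1658] q [-0.6  -0.5   2.31 -0.07  0.67 -1.46] F [-0.8  0.4 -1. ] w 0.124
edge mm [-35.1 -16.2  43.5] theta 8.53 yaw -1.44 roll -1.03
N 2 dist 0.029 ang 0.034
[[0.56,0.44,0.13,-0.16,0.06,0.14],[0.57,0.43,0.13,-0.16,0.06,0.14]]
edge (np.float64(148.6), np.float64(262.0))
edge (np.float64(636.8), np.float64(262.1))
[-33.5 -45.   12.5] (np.float64(288.6), np.float64(229.9))
[-33.5  45.   12.5] (np.float64(625.6), np.float64(222.5))
[ 43.5 -58.    5. ] (np.float64(272.3), np.float64(456.9))
[43.5 58.   5. ] (np.float64(637.4), np.float64(452.1))
(-0.0435, -0.058, 0.005) (np.float64(242.1), np.float64(187.7))
(-0.0435, 0.058, 0.005) (np.float64(670.8), np.float64(177.6))
```

View pics/w20a.png

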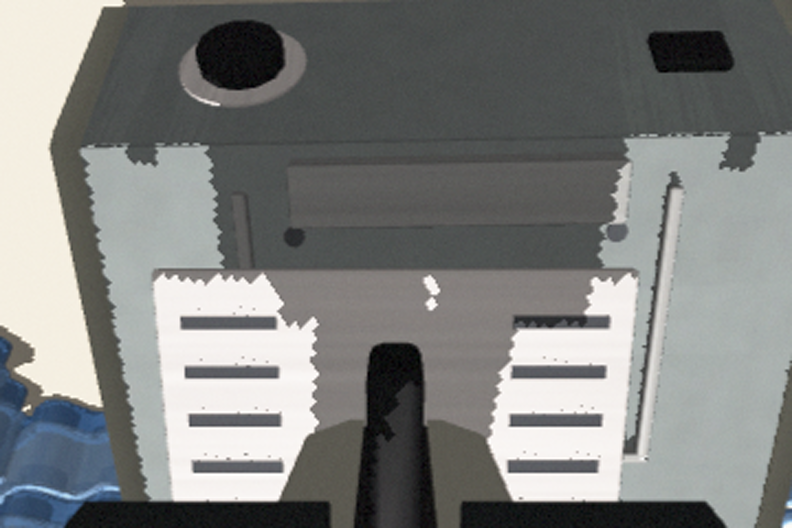

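Run:
```python
from face import *
c=viewer.calibration('wrist'); T=np.linalg.inv(np.array(c['tool_from_camera'])); f=240/np.tan(np.radians(c['fov_y'])/2)
def pr(x,y,z):
    q=T@np.array([x,y,z,1]); return f*q[0]/q[2]+c['cx'],f*q[1]/q[2]+c['cy']
for x in (.0108,.0118,.0126,.0135):
    for z in (-.042,-.043,-.044): 
        a=pr(x,-.055,z);b=pr(x,.055,z); print(x,z,round(b[0]-a[0],1),round(a[1],1))
```

```text
0.0108 -0.042 221.9 213.7
0.0108 -0.043 222.3 211.7
0.0108 -0.044 222.7 209.7
0.0118 -0.042 220.7 213.3
0.0118 -0.043 221.1 211.3
0.0118 -0.044 221.4 209.3
0.0126 -0.042 219.7 213.0
0.0126 -0.043 220.1 211.0
0.0126 -0.044 220.4 209.0
0.0135 -0.042 218.6 212.6
0.0135 -0.043 219.0 210.7
0.0135 -0.044 219.3 208.7
```

```bash
sed -i 's/^PE=.*/PE=np.array([.0162,0.0,-.0425])/' face.py
python3 - <<'E'
from face import *
edgenow();goto_edge(-.0255,0,.022,8)
E
```

```text
edge mm [-33.2 -15.9  43.3] theta 8.5 yaw -1.4 roll -1.02
N 2 dist 0.0284 ang 0.034
[[0.55,0.43,0.1,-0.15,0.05,0.13],[0.56,0.42,0.11,-0.15,0.05,0.13]]
```

Call:
{"op": "servo_tool", "data": {"commands": [[0.5,0.43,0.12,-0.15,0.05,0.13],[0.5,0.42,0.12,-0.15,0.05,0.13],[0,0,0,0,0,0]]}}

```text
clock: 34.38
eef_pos: [0.5174, -0.2927, 0.1529]
tcp_rot: [0.854, 0.136, 0.417, -0.281]
force: [-0.8, 0.2, -0.7]
gripper_width: 0.129
```

Run:
```python
from face import *
edgenow()
c,im=snap('wrist','w21'); s=st();  crop(im,140,90,360,240,2.2,'w21a')
Rt=q2R(s['tcp_rot']); Rs=slotR(YAW)
f=lambda p:tuple(((np.array(p)-[140,90]+.5)*2.2-.5).round(1))
for y in (-.055,.055): print('edge',f(proj(c,s['eef_pos']+Rt@(PE+[-.004,y,0]))))
for o in O[4:]: print(o*1000,f(proj(c,S+Rs@o)))
goto_edge(-.0255,0,.0025,8)
```

```text
edge mm [-26.   -0.6  24.3] theta 7.96 yaw 0.05 roll -0.08
t 34.42 p [ 0.5172 -0.2928  0.1531] q [-0.58 -0.42  2.26 -0.06  0.63 -1.48] F [ 0.1 -0.  -0.9] w 0.126
edge (np.float64(149.5), np.float64(269.6))
edge (np.float64(634.9), np.float64(269.7))
[-33.5 -45.   12.5] (np.float64(209.7), np.float64(221.0))
[-33.5  45.   12.5] (np.float64(581.4), np.float64(221.4))
[ 43.5 -58.    5. ] (np.float64(196.9), np.float64(471.5))
[43.5 58.   5. ] (np.float64(594.1), np.float64(472.2))
N 2 dist 0.022 ang 0.002
[[0.55,0.02,-0.06,0,0,0.01],[0.55,0.02,-0.06,0,0,0.01]]
```

View pics/w21a.png

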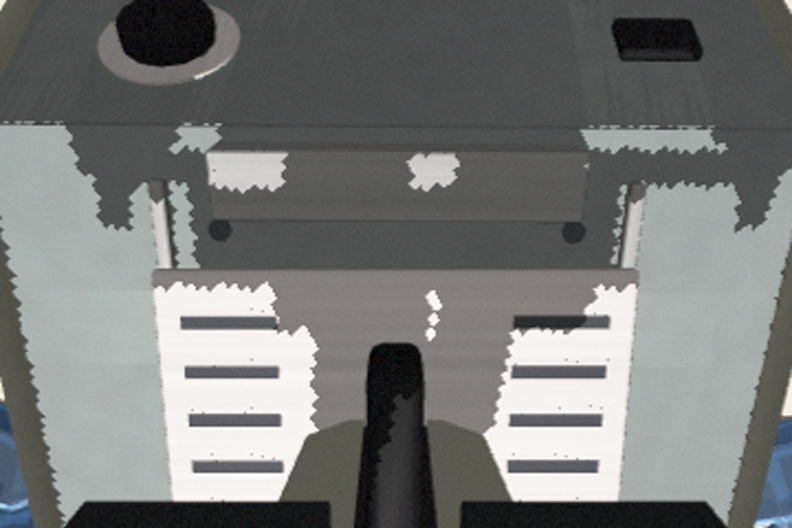

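Call:
{"op": "servo_tool", "data": {"commands": [[0.5,0.02,-0.05,0,0,0.01],[0.5,0.02,-0.05,0,0,0.01],[0,0,0,0,0,0]]}}

```text
clock: 34.8
eef_pos: [0.5264, -0.299, 0.1354]
tcp_rot: [0.854, 0.137, 0.417, -0.281]
force: [-0.8, 0.0, -0.9]
gripper_width: 0.13
```

Run:
```python
from face import *
edgenow()
c,im=snap('wrist','w22'); s=st();  crop(im,140,90,360,240,2.2,'w22a')
goto_edge(-.0255,0,.0025,8)
goto_edge(-.0435,0,.0025,8)
```

```text
edge mm [-25.3  -0.3   3.6] theta 8.0 yaw 0.03 roll -0.02
t 34.85 p [ 0.5265 -0.299   0.1358] q [-0.58 -0.35  2.25 -0.06  0.58 -1.48] F [ 0.6 -0.3 -1.2] w 0.129
N 1 dist 0.0015 ang 0.001
[[0.07,0.01,-0.03,0.01,0.01,0]]
N 1 dist 0.0185 ang 0.001
[[-0.06,0.01,-0.92,0.01,0.01,0]]
```

View pics/w22a.png

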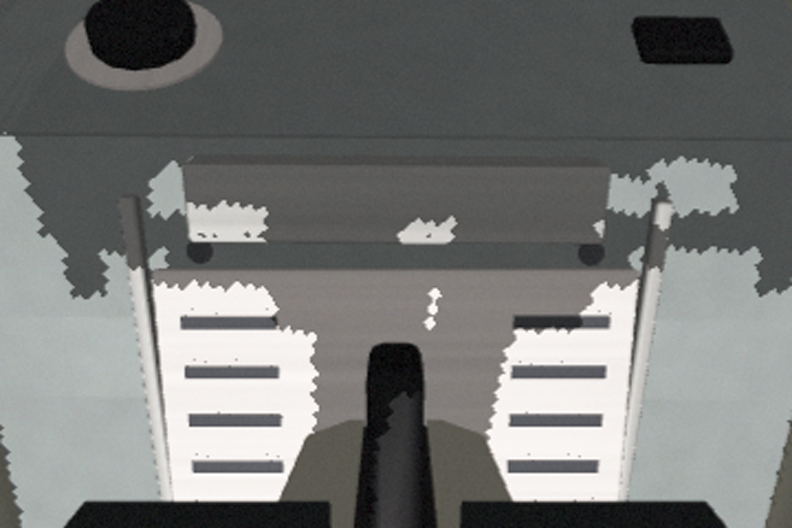

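Call:
{"op": "servo_tool", "data": {"commands": [[-0.02,0.02,-0.35,0,0,0],[-0.02,0,-0.35,0,0,0]]}}

```text
clock: 35.1
eef_pos: [0.5178, -0.2922, 0.1287]
tcp_rot: [0.854, 0.136, 0.415, -0.281]
force: [5.3, -4.2, -4.8]
gripper_width: 0.12
```

Run:
```python
from face import *
edgenow()
c,im=snap('wrist','w23'); s=st();  crop(im,140,90,360,240,2.2,'w23a')
goto_edge(-.0435,0,.0025,8)
```

```text
edge mm [-38.1   0.1   3.2] theta 8.17 yaw 0.02 roll -0.02
t 35.15 p [ 0.517  -0.2916  0.1276] q [-0.58 -0.38  2.29 -0.07  0.57 -1.47] F [ 2.5 -2.3 -2.9] w 0.129
N 1 dist 0.004 ang 0.001
[[-0.01,-0.01,-0.2,0,0.02,0]]
```

View pics/w23a.png

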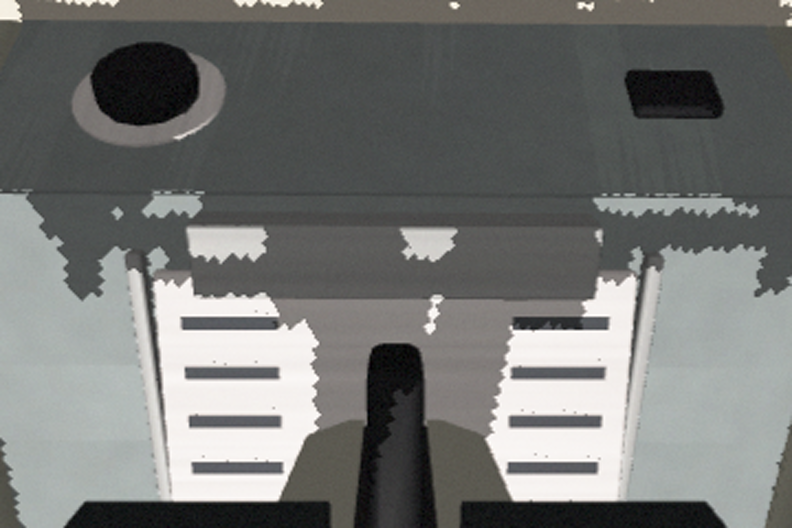

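Run:
```python
from face import *
e=goto_edge(-.040,0,.0015,6.5); goto_edge(-.044,0,.0015,6.5,start=e)
```

```text
N 1 dist 0.0024 ang 0.028
[[0.12,-0.01,-0.01,0,0.34,0]]
N 1 dist 0.004 ang 0.0
[[-0.02,0,-0.2,0,0,0]]
```

Call:
{"op": "servo_tool", "data": {"commands": [[0.12,-0.01,-0.01,0,0.34,0],[-0.02,0,-0.2,0,0,0],[0,0,0,0,0,0]]}}

```text
clock: 35.52
eef_pos: [0.5158, -0.291, 0.1251]
tcp_rot: [0.849, 0.14, 0.427, -0.279]
force: [1.0, -0.2, -1.1]
gripper_width: 0.125
```

Run:
```python
from face import *
edgenow()
c,im=snap('wrist','w24'); s=st();  crop(im,140,90,360,240,2.2,'w24a'); print((slotR(YAW).T@s['force']).round(1))
```

```text
edge mm [-42.5  -0.1   2.4] theta 6.6 yaw 0.02 roll -0.01
t 35.58 p [ 0.5157 -0.2909  0.125 ] q [-0.58 -0.36  2.27 -0.06  0.6  -1.48] F [ 0.7 -1.1  0.5] w 0.125
[ 1.3 -0.5 -0.1]
```

View pics/w24a.png

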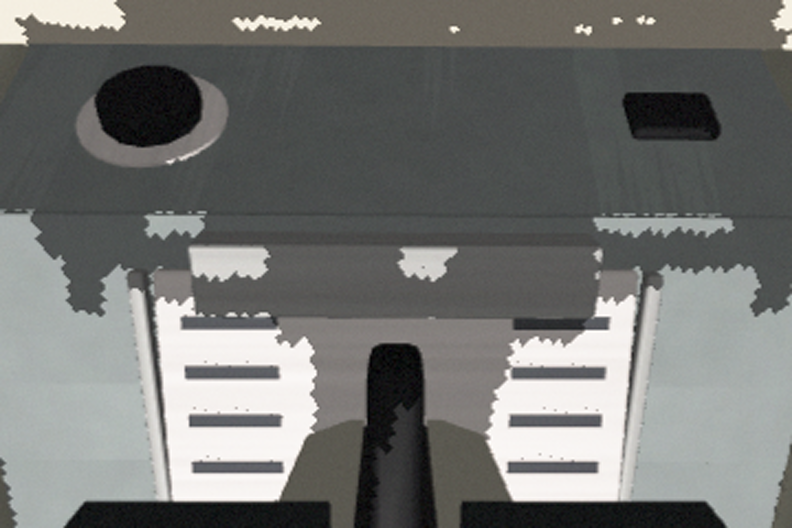

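Run:
```python
from face import *
e=goto_edge(-.0435,0,.001,3); e=goto_edge(-.0435,0,.0005,0,start=e)
```

```text
N 1 dist 0.0039 ang 0.063
[[0.19,0.01,0,0,0.78,0]]
N 1 dist 0.0028 ang 0.052
[[0.14,0,0.04,0,0.65,0]]
```

Call:
{"op": "servo_tool", "data": {"commands": [[0.1,0,-0.02,0,0.4,0],[0.1,0,0,0,0.38,0],[0,0,0,0,0,0]]}}

```text
clock: 35.95
eef_pos: [0.5179, -0.2925, 0.1222]
tcp_rot: [0.834, 0.149, 0.455, -0.274]
force: [0.2, -1.4, 2.1]
gripper_width: 0.126
```

Run:
```python
from face import *
edgenow(); s=st(); print((slotR(YAW).T@s['force']).round(1))
e=goto_edge(-.0435,0,.0005,0)
```

```text
edge mm [-43.   -0.1   1.2] theta 2.81 yaw 0.01 roll -0.01
t 35.95 p [ 0.5179 -0.2925  0.1222] q [-0.58 -0.3   2.2  -0.05  0.67 -1.49] F [ 0.2 -1.4  2.1] w 0.126
[ 1.9 -1.   1.3]
N 1 dist 0.0028 ang 0.049
[[0.14,0,0.01,0,0.61,0]]
```

Call:
{"op": "servo_tool", "data": {"commands": [[0.08,0,0,0,0.31,0],[0.08,0,0,0,0.31,0],[0,0,0,0,0,0]]}}

```text
clock: 36.33
eef_pos: [0.5198, -0.2938, 0.1196]
tcp_rot: [0.822, 0.157, 0.476, -0.27]
force: [0.6, -1.2, 0.6]
gripper_width: 0.13
```

Run:
```python
from face import *
edgenow(); s=st(); print((slotR(YAW).T@s['force']).round(1), s['moment'].round(2))
c,im=snap('wrist','w25'); crop(im,140,90,360,240,2.2,'w25a')
```

```text
edge mm [-43.2  -0.    0. ] theta -0.2 yaw 0.01 roll -0.0
t 36.33 p [ 0.5198 -0.2938  0.1196] q [-0.58 -0.25  2.15 -0.04  0.73 -1.5 ] F [ 0.6 -1.2  0.6] w 0.13
[ 1.3 -0.6 -0.1] [-0.04 -0.24 -0.05]
```

View pics/w25a.png

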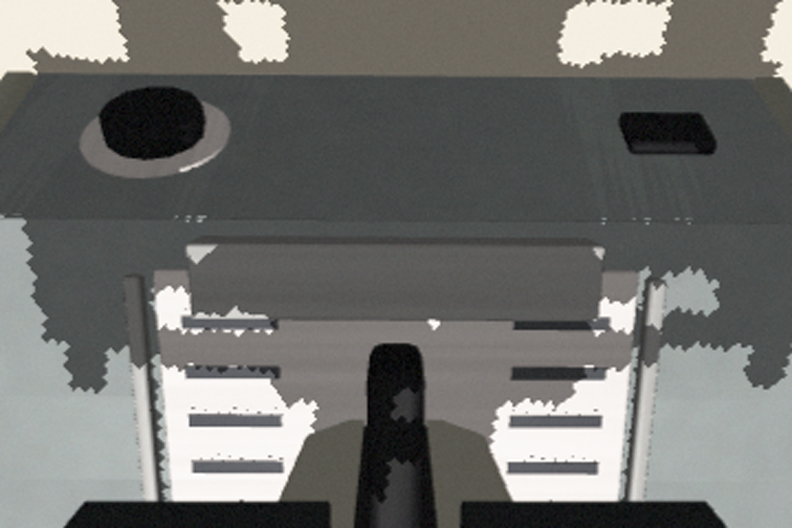

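Call:
{"op": "servo_tool", "data": {"commands": [[0.06,0,-0.03,0,0,0],[0.06,0,-0.02,0,0,0]]}}

```text
clock: 36.62
eef_pos: [0.5206, -0.2944, 0.118]
tcp_rot: [0.823, 0.156, 0.475, -0.27]
force: [-12.9, 9.3, 20.4]
gripper_width: 0.126
```

Run:
```python
from face import *
edgenow(); s=st(); print((slotR(YAW).T@s['force']).round(1), s['moment'].round(2))
```

```text
edge mm [-43.1   0.   -2. ] theta -0.04 yaw 0.0 roll 0.01
t 36.62 p [ 0.5206 -0.2944  0.118 ] q [-0.58 -0.25  2.15 -0.04  0.72 -1.5 ] F [-12.9   9.3  20.4] w 0.126
[-3.6 -0.1 25.6] [ 0.55  0.99 -0.27]
```

Call:
{"op": "servo_tool", "data": {"commands": [[-0.04,0,0,0,0,0],[0,0,0,0,0,0],[0,0,0,0,0,0],[0,0,0,0,0,0]], "grip": 0.5}}

```text
clock: 37.12
eef_pos: [0.5183, -0.2925, 0.1159]
tcp_rot: [0.821, 0.157, 0.477, -0.27]
force: [0.4, -0.3, 0.2]
gripper_width: 0.486
```

Call:
{"op": "servo_tool", "data": {"commands": [[-0.5,0,0,0,0,0],[-1,0,0,0,0,0],[-1,0,0,0,0,0],[-1,0,0,0,0,0],[-1,0,0,0,0,0],[-0.6,0,0,0,0,0]]}}

```text
clock: 37.88
eef_pos: [0.4751, -0.2607, 0.2084]
tcp_rot: [0.821, 0.157, 0.478, -0.27]
force: [-0.5, 0.5, 0.5]
gripper_width: 0.498
```

Run:
```python
from face import *
s=st()
c,im=snap('wrist','w26'); crop(im,140,90,360,240,2.2,'w26a')
Rs=slotR(YAW)
f=lambda p:tuple(((np.array(p)-[140,90]+.5)*2.2-.5).round(1))
for o in O[4:]: print(o*1000,f(proj(c,S+Rs@o)))
for o in [(.0405,-.055,.004),(.0405,.055,.004),(-.0275,0,.028),(.0245,0,.028)]: print('seated plate',o,f(proj(c,S+Rs@np.array(o))))
```

```text
t 37.88 p [ 0.4751 -0.2607  0.2084] q [-0.58 -0.54  2.19 -0.03  0.98 -1.5 ] F [-0.5  0.5  0.5] w 0.498
[-33.5 -45.   12.5] (np.float64(266.5), np.float64(257.7))
[-33.5  45.   12.5] (np.float64(521.0), np.float64(257.8))
[ 43.5 -58.    5. ] (np.float64(245.2), np.float64(450.2))
[43.5 58.   5. ] (np.float64(542.6), np.float64(450.4))
seated plate (0.0405, -0.055, 0.004) (np.float64(253.0), np.float64(442.0))
seated plate (0.0405, 0.055, 0.004) (np.float64(534.8), np.float64(442.3))
seated plate (-0.0275, 0, 0.028) (np.float64(393.6), np.float64(283.1))
seated plate (0.0245, 0, 0.028) (np.float64(393.7), np.float64(427.3))
```

View pics/w26a.png

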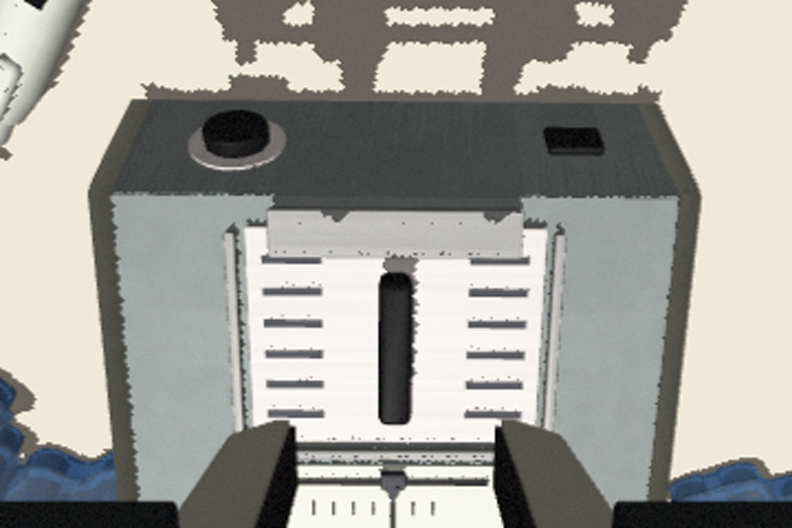

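Run:
```python
from face import *
c,im=load('w26'); crop(im,235,180,165,145,4.8,'w26b')
c,im=snap('top','t3'); crop(im,130,170,400,150,2,'t3a')
```

```text
(no output)
```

View pics/w26b.png

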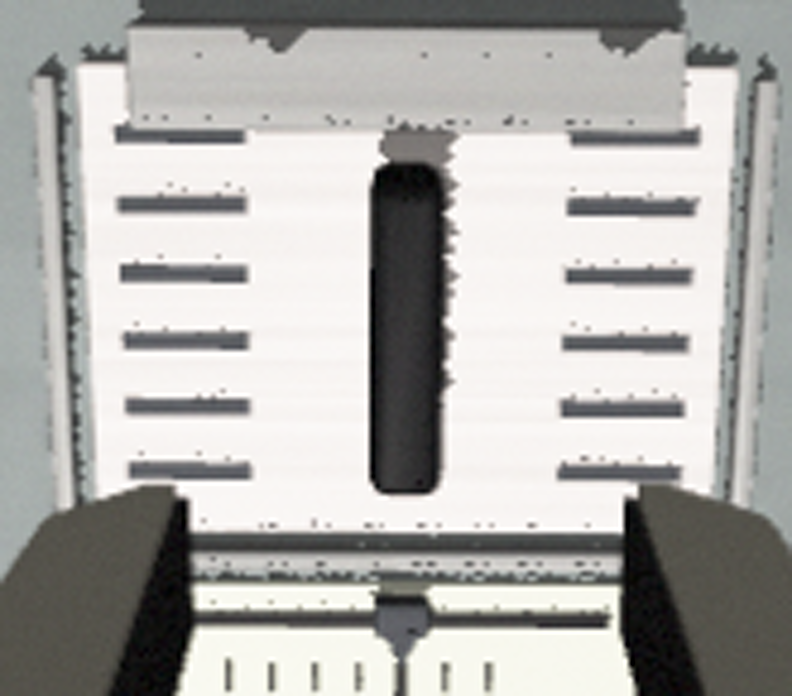

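View pics/t3a.png

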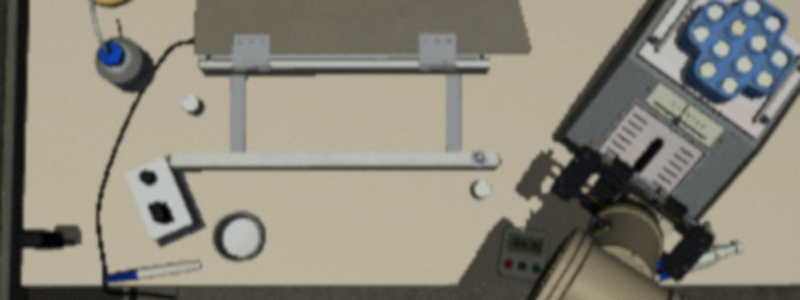

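Run:
```python
from h import *
st(); print(robot.close_job())
```

```text
t 37.98 p [ 0.4756 -0.261   0.2089] q [-0.58 -0.53  2.19 -0.03  0.97 -1.5 ] F [ 0.1 -0.9  0.1] w 0.499
the job is handed in; nothing more can be done
None
```

The job is handed in at 38 s of the 72 s allowed, and every check I made at the end looked right. Handing in gave no verdict.

- **Wheel:** I pushed the star wheel three clicks to the left with the adjuster bar. The last close picture shows the gauge pointer on the long mark.
- **Bar:** It is back upright in its opening in the stand. I felt the handle's shoulder meet the stand top at about 8 N, and the pictures after release look as they did at the start. I did not measure separately how far down the blade sits.
- **Cover:** I slid the long edge nearest the robot under the lip at about 6.6 to 8 degrees of tilt, then swung the plate down until it pressed on the floor at about 25 N, and let go. The last picture shows it flat and centred between the side rims, with its upper edge within about a pixel of the seated position.
- **Other things:** The top view, taken with the arm partly in the picture, shows nothing displaced. The gripper stood clear of everything at hand-in.

**Disagreements:**
- As the cover slid in, the arm's pose put its lower edge about 3.6 mm above the floor, while the pictures suggested nearly zero. It brushed the underside of the lip at about 7 N, so I lowered it slightly and reduced the tilt.
- The blade tip was about 2 mm to the side of where I expected in the grip before pushing, but not when I returned it. I steered by the pictures in both cases.

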